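# Refit the return spring of a barrier-gate latch and lock it with its keyed keeper

### The job

The latch's return spring has come off: take the orange-handled spring puller, catch the yellow hook plate at the spring's free end with its hook, stretch the spring and drop the hook plate fully down over the steel anchor post without putting fingers on it. Then lay the puller back down on the bench, clear of the latch unit, and lock the hook on with the red-tailed keeper, its D-shaped bore turned to suit the flat of the post, pushed right down onto the hook plate and released. Leave the other things on the bench where they are.

Things in the scene. Friction and masses are not known exactly. Their poses are not given: they have to be found in the camera images.
- latch_unit: Latch unit, fixed: zinc plate 270 x 220 x 4 mm; origin at its underside, z up, +x the pull direction. In mm: plate x -145 to 125, y -110 to 110; anchor post at x 50, y 0; an upturned flange across the full width at x 123 rises to z 38 (the puller must slope down over it); gear motor x -50 to 91, y -106 to -51, top z 73; switch x -105, y 94, top z 30; lever hub x -96, y -60, top z 28.
- post_hook_level (a point): On the post's axis, 22 mm above the bench: hook_eye lies here when the hook plate is home on the post's shoulder; axes as latch_unit. Post: shoulder 28 mm dia up to z 19.5 mm, round neck 20 mm dia up to z 24, then a D section (20 mm dia, flat 4 mm from the axis, facing the unit's +x) up to z 42, then a lead-in taper to its top at z 46.5.
- post_keeper_level (a point): Point on the post's axis where the centre of the keeper's bore at its underside lies when the keeper sits home on the hook plate (24.5 mm above the bench); axes as the latch unit.
- post_key_dir (a point): Point 52 mm from the post's axis on the side that the post's flat faces (unit's +x), 33.5 mm above the bench: the middle of the keeper's red tail end lies here when the keeper is home.
- spring_pin (a point): The spring's fixed end: axis of its pin on the latch lever, 22 mm above the bench, 139 to 154 mm from the post's axis. The spring swings about it left and right and its free end can be lifted; lying free it points about 3 degrees below level. The lever stands still under the spring's pull.
- spring_stretch (a joint): Stretch of the spring in m: 0 as it lies free (coil 18 mm dia), at most 0.095; 0.050 to 0.066 when hooked on the post. The pull is 1.5 N plus 80 N per m of stretch, thus 5.5 to 7 N when hooked; about 5 mm more is needed to get over the post.
- hook_eye (a point): Point of the yellow hook plate (flat, 5 mm thick, 38 wide, 68 long) that lies on the post's axis when hooked; mid-thickness, 88 mm from the pin unstretched. x: along the spring, away from the pin; z: normal to the plate, up. The hook's opening, 26 mm wide, runs from x -16 to +10 mm; its side mouth is narrower than the post, so it goes on from above. The spring pulls its far edge against the post.
- pull_eye (a point): Centre of the hook plate's second opening, for the puller: 28 mm beyond hook_eye, mid-thickness; 22 mm long (x), 26 mm wide. The bar at its outer end is 7 mm wide, so the plate ends 18 mm beyond this point. Axes as hook_eye. Lying free, this point is about 17 mm above the bench and the unit's plate (top at 4 mm) is below it.
- puller_grip (a point): Centre of the puller's orange handle (80 long, 24 wide, 30 mm high; 15 mm above its underside); tool 0.11 to 0.18 kg, lying flat. x: along the tool to its hook; z up. In this frame (mm, y 0): steel shank, 7 mm dia, along z +5 from x 40 to x 100, where a 6 mm dia prong turns down at about a right angle, its axis from (x 100, z +5) to (x 101.2, z -8.4).
- keeper_centre (a point): Centre, half-way up, of the keeper: steel block 70 x 36 x 18 mm (long, wide, high), 0.11 to 0.21 kg, lying flat, with a red tail end. x: along it to the red tail; z up. D-shaped through bore with its axis at x -17 mm: 23 mm dia, flat 5.5 mm from the bore's axis on the tail's side. It fits the post only with the tail on the side the post's flat faces (about 10 degrees of play).
- keeper_bore (a point): Centre of the keeper's bore at its underside; axes as keeper_centre.
- keeper_tail (a point): Middle of the keeper's red tail end face, 52 mm from the bore's axis, half-way up; axes as keeper_centre.
- puller: The spring puller as a body; its origin is 15 mm below puller_grip, at the handle's underside.
- keeper: The keeper as a body; its origin is at keeper_bore.
- hook_plate: The hook plate as a body; its origin lies 88 mm before hook_eye on the plate's axis; axes as hook_eye.
- multimeter: Bystander: grey and red multimeter, 185 x 92 x 46 mm, long along its y; origin at its underside.
- junction_box: Bystander: white junction box 107 x 107 x 49 mm, with glands to 133 mm along its x; origin at its underside.
- screwdriver: Bystander: screwdriver with red handle, 200 mm long along its x, lying.
- spray_can: Bystander: blue spray can with red cap, 56 mm dia, 170 mm high, standing; origin at its underside.
- tape_roll: Bystander: roll of yellow tape, 100 mm dia, 24 mm high, lying flat.
- wrench: Bystander: steel wrench, 170 mm long along its x, lying.
- spring_clamp: Bystander: green spring clamp, about 125 x 80 x 24 mm, lying.
Mind the look-alikes: they are no part of the job. Of the things that look like the puller, the smaller one is meant. Of the things that look like the keeper, take the one that is farthest to the robot's right at the start.

How it is judged:
By the outcome, as a careful person would: the job done as asked, in the order asked, and still so for the second after the job is handed in, with the robot touching nothing.
It also fails if it takes over 72 s, if anything falls off the work surface, if the arm or the gripper's body presses on something with over 40 N, if the wrist force passes 120 N, or if a joint passes its speed limit or range.

### The arm

A 6-joint arm with a two-finger parallel gripper is mounted at the origin on the work surface. World frame = base frame: x ahead of the robot, y to its left, z up, the work surface at z = 0. Lengths are in mm, angles in rad, forces in N, time in s.
With the tool pointing down it reaches from about 350 to 775 mm from the base axis. Payload 7.3 kg.
Tool frame: the origin (TCP) lies midway between the tips of the shut fingers; the grasp point (between the pads) lies 19 mm behind it; x points along the fingers, y is the direction in which the jaws open and shut, and the axes are right-handed (so a half turn about x gives the same grasp; the last joint's range is limited). The gripper opens to 92 mm and grips with 3 to 60 N. Pads are 19 mm wide; open, the fingers measure 130 mm over their backs; the gripper's body (75 mm by 190 mm) begins 47 mm behind the grasp point.
Start: joints at [1.165, 0.342, 1.524, -0, 1.275, -0.146], TCP at [134.85, 507.406, 226.741] pointing down, gripper open.
Joint ranges: [-2.53, 2.53], [-0.77, 2.02], [0.04, 2.7], [-1, 4.14], [0.28, 2.66], [-3.11, 3.11]. Speed limits (rad/s): [2.57, 2.57, 3.14, 3.14, 3.14, 3.14].

### API

Orientations are given as [roll, pitch, yaw] about the fixed x, y, z axes, in that order (R = Rz(yaw) Ry(pitch) Rx(roll)).
In Python, from plant import bot gives the robot as it stands. The module is installed in compiled form; this text tells all that it offers.
- The arm moves only by the shell command python3 -m handwheel 'ROWS' [OPENING]. ROWS is JSON, a list that holds one entry, the list of rows, each a list of 4 numbers: the shift along the tool's x, y, z in cm, then the turn about the tool's x in rad. A call has 1 to 8 rows; each row shifts and turns the commanded pose from where the row before left it, along the tool's axes as they then stand; what a row does not reach is not made up. A row lasts 1/12 s, in which the tool goes at most 41.7 mm and 7.16 degrees, less where a joint would pass 70% of its speed; a pose out of reach is approached as far as the arm can. A call is refused whole if a number of a shift passes 4.17 or a number of a turn 0.125, either way. A call with a gripper value outside its range is refused whole. OPENING is the opening, from 0 (shut) to 1 (fully open), set as the call begins (- or left out, the last holds). The fingers move at their own pace and stop on an object; the grip force is fixed at half the most. Time passes only in rows, so rows that do not move let the fingers close. It gives the time, the measured TCP pose, the force and the opening at its end, in the units of the state.
- bot.get_obs(): the state, without advancing time (a new reading comes with each control period).
- bot.capture(name): name is "scene" or "top"; returns (picture, depth): 420x560x3 uint8, red, green, blue; 420x560 float32, mm along the optical axis (not along the pixel's ray), 0 where there is no reading.
- bot.camera_model(name): a dict with "fx", "fy", "cx", "cy" (pixels), "position" and "rotation" of the camera in the world. Camera axes: x right, y down, z forward; pixel columns grow to the right and rows downward; lengths in mm; the calibration is good to about 2 mm. A picture is of the moment at which its call begins. camera_model takes no time and is no camera call.
- bot.close_job(): hands the job in, once; it reports no verdict.
Trained networks look in the newest picture that a camera, given by its name, has taken for a name from the list of things; names that differ only in an ending like _2 or _b are one class to them, and where a whole thing is asked for, a point or a joint stands for the part that bears it (a point fixed in the world has none). Each returns a list of dicts, best first, with "conf" (0 to 1); they miss things now and then, are a little off and sometimes report something else, mostly with a low value. They report only what shows in the picture. A call takes as long as a camera call. They do not tell look-alikes from the thing itself.
- bot.find_in(camera, label): "bbox" ([left, top, width, height] in pixels, round what is visible of it).
- bot.spot_point(camera, label): "point" ([column, row] in pixels: a listed point, or the origin of a listed thing).
The state is a dict: "time": time; "joint_positions": joint angles; "dq": joint speeds; "tau": joint torques, N m; "tool_pos": TCP position; "tcp_rot": TCP orientation; "contact_force": force on the tool from outside, world axes, zero at the start; "moment": the same for the moment, N m; "grip_width": finger opening in mm.
Only numpy, scipy, OpenCV 4.12 (cv2) and the standard library are available. Lean on these libraries where they do the work, as an engineer would, in place of code of your own. Each camera call takes 0.05 s, during which the arm holds its last target.

## Working session

There is one attempt and no reset: what is moved stays moved. The work goes in short steps, Python scripts to look and compute and a shell command to move; the robot and the scene stay as the last step left them, time stands still between calls to the robot, and variables do not carry over. Pictures are saved under pics/ and viewed, and the job is handed in when it is done.

```bash
ls; mkdir -p pics; cat > h.py <<'E'
import numpy as np, cv2
from plant import bot
from scipy.spatial.transform import Rotation as R
def cap(name, fn=None):
    im,d=bot.capture(name)
    if fn: cv2.imwrite('pics/'+fn, im[:,:,::-1])
    return im,d
def ray(cam,u,v):
    m=bot.camera_model(cam)
    Rm=np.array(m['rotation']);
    if Rm.shape!=(3,3): print('rot',Rm)
    d=Rm@np.array([(u-m['cx'])/m['fx'],(v-m['cy'])/m['fy'],1.0])
    return np.array(m['position']),d
def at_z(cam,u,v,z):
    p,d=ray(cam,u,v); return p+d*(z-p[2])/d[2]
def at_d(cam,u,v,dep):
    p,d=ray(cam,u,v); return p+d*dep
def proj(cam,P):
    m=bot.camera_model(cam); q=np.array(m['rotation']).T@(np.array(P)-np.array(m['position']))
    return np.array([m['fx']*q[0]/q[2]+m['cx'],m['fy']*q[1]/q[2]+m['cy']])
def cloud(cam,dep):
    m=bot.camera_model(cam); v,u=np.mgrid[0:420,0:560]
    q=np.stack([(u-m['cx'])/m['fx']*dep,(v-m['cy'])/m['fy']*dep,dep],-1)
    return q@np.array(m['rotation']).T+np.array(m['position'])
def toolR():
    o=bot.get_obs(); return R.from_euler('xyz',o['tcp_rot']).as_matrix(),np.array(o['tool_pos'])
E
python3 - <<'E'
from h import *
for c in('scene','top'):
    im,d=cap(c,c+'0.png'); np.save(c+'0.npy',d); np.save(c+'im0.npy',im); print(c,bot.camera_model(c))
print(bot.get_obs())
E
```

```text
pics
scene {'fx': 415.95772412117185, 'fy': 415.95772412117185, 'cx': 280.18699722298476, 'cy': 211.4359433860874, 'position': array([1206.9818936 ,  473.39803151,  926.25109199]), 'rotation': array([-2.40645892,  0.02092351,  2.16203707])}
top {'fx': 538.0909120343506, 'fy': 538.0909120343506, 'cx': 279.26224658031094, 'cy': 201.16888919503884, 'position': array([ 193.4376825 ,    6.72113713, 1733.65887853]), 'rotation': array([-2.91963237, -0.00475428, -1.55289355])}
{'time': 0.1, 'joint_positions': array([ 1.16500182e+00,  3.42640268e-01,  1.52488137e+00,  2.69989660e-05,
        1.27541707e+00, -1.46003414e-01]), 'dq': array([ 9.44063417e-05, -7.71146532e-05, -1.47608424e-03, -5.37413736e-04,
        4.61614065e-04, -5.28718800e-04]), 'tau': array([ 2.19576788e-03, -4.32009208e+01, -2.44697320e+01,  7.20380642e-02,
        5.26330294e-02, -4.17678973e-05]), 'tool_pos': array([134.69429203, 507.06632775, 226.13510339]), 'tcp_rot': array([-1.73597873,  1.56945003, -1.99577769]), 'contact_force': array([0.01577248, 0.162163  , 0.29557984]), 'moment': array([ 0.03208549, -0.03202915, -0.02948885]), 'grip_width': 91.70148569773058}
```

```bash
python3 - <<'E'
s=open('h.py').read()
s=s.replace("def ray(","def CM(c):\n    m=dict(bot.camera_model(c)); m['rotation']=R.from_euler('xyz',m['rotation']).as_matrix(); return m\ndef ray(",1)
s=s.replace("m=bot.camera_model(cam)","m=CM(cam)")
open('h.py','w').write(s)
E
python3 - <<'E'
from h import *
im,d=np.load('topim0.npy'),np.load('top0.npy')
c=cloud('top',d); 
for uv in [(60,60),(500,60),(280,300),(280,100)]: print(uv,c[uv[1],uv[0]])
im,d=np.load('sceneim0.npy'),np.load('scene0.npy')
c=cloud('scene',d)
for uv in [(60,260),(500,260),(280,300),(280,150)]: print(uv,c[uv[1],uv[0]])
E
```

```text
(60, 60) [1463.66802419 1121.97348572 -758.32591466]
(500, 60) [ 1513.33923981 -1101.81876077  -766.74558546]
(280, 300) [263.41415598  -2.58971993   3.29291863]
(280, 100) [901.71834631   9.20130239  94.40239847]
(60, 260) [ 994.17700788 -445.85596509  -27.9056856 ]
(500, 260) [346.76338254 583.83875375  -2.19189079]
(280, 300) [774.04737282 158.93619638   4.03196128]
(280, 150) [ 281.10916639 -172.40120709   -3.21454142]
```

View pics/top0.png

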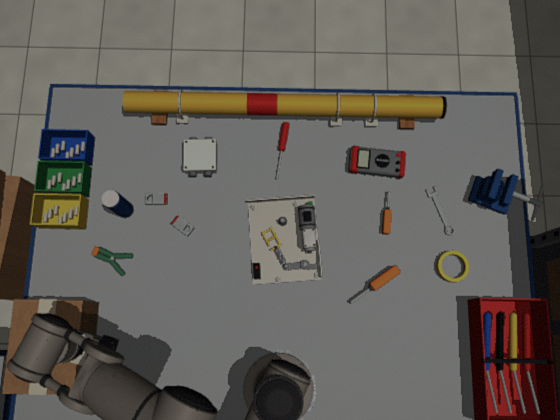

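View pics/scene0.png

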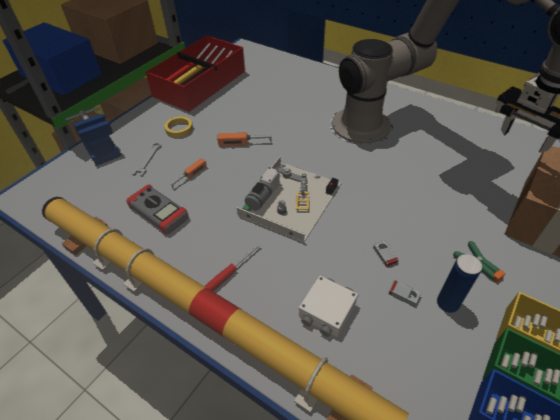

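```bash
python3 - <<'E'
from h import *
top,sc=np.load('topim0.npy'),np.load('sceneim0.npy')
def crop(im,x0,y0,w,h,s,fn): cv2.imwrite('pics/'+fn,cv2.resize(im[y0:y0+h,x0:x0+w,::-1],None,fx=s,fy=s,interpolation=cv2.INTER_CUBIC))
crop(top,235,185,180,130,4.4,'c_top.png')
crop(sc,130,110,260,150,3,'c_sc.png')
crop(top,130,180,80,60,6,'c_keep.png')
for cam in('top','scene'):
    bot.capture(cam)
    for l in ['latch_unit','post_hook_level','post_keeper_level','post_key_dir','spring_pin','hook_eye','pull_eye','puller_grip','puller','keeper_centre','keeper_bore','keeper_tail']:
        print(cam,l,[(np.round(q['point'],1).tolist(),round(q['conf'],2)) for q in bot.spot_point(cam,l)][:4])
print(bot.get_obs()['time'])
E
```

```text
top latch_unit [([281.7, 235.2], 0.57), ([451.4, 268.7], 0.43)]
top post_hook_level [([284.0, 218.2], 0.74)]
top post_keeper_level [([282.0, 221.1], 0.84)]
top post_key_dir []
top spring_pin [([282.5, 263.3], 0.77), ([384.5, 219.8], 0.2)]
top hook_eye [([273.5, 243.7], 0.66), ([282.7, 150.9], 0.51)]
top pull_eye [([274.3, 243.0], 0.74), ([385.1, 222.6], 0.62), ([271.6, 232.5], 0.48)]
top puller_grip [([384.1, 275.4], 0.94), ([386.7, 221.1], 0.53)]
top puller [([382.0, 276.0], 0.95), ([183.4, 223.9], 0.28)]
top keeper_centre [([155.1, 197.2], 0.82), ([183.4, 225.3], 0.8), ([282.8, 220.5], 0.16)]
top keeper_bore [([184.1, 228.0], 0.77), ([183.2, 224.3], 0.72), ([151.0, 202.7], 0.55)]
top keeper_tail [([171.1, 197.8], 0.78), ([284.5, 266.0], 0.35)]
scene latch_unit [([288.5, 198.4], 0.62)]
scene post_hook_level [([282.4, 204.8], 0.77)]
scene post_keeper_level [([279.1, 204.1], 0.6)]
scene post_key_dir [([272.0, 215.6], 0.56), ([148.7, 160.5], 0.15)]
scene spring_pin [([305.1, 175.9], 0.79)]
scene hook_eye [([300.8, 197.8], 0.71)]
scene pull_eye [([302.1, 202.3], 0.75)]
scene puller_grip [([235.6, 139.9], 0.83), ([194.6, 165.9], 0.76)]
scene puller [([232.7, 143.0], 0.67), ([196.9, 171.2], 0.5), ([448.4, 304.4], 0.35)]
scene keeper_centre [([384.3, 252.9], 0.84), ([404.2, 296.7], 0.63)]
scene keeper_bore [([408.5, 298.0], 0.97), ([383.3, 248.1], 0.83), ([283.1, 204.8], 0.68), ([325.5, 307.5], 0.61)]
scene keeper_tail [([391.0, 288.7], 0.79), ([391.2, 261.7], 0.69)]
1.4
```

View pics/c_top.png

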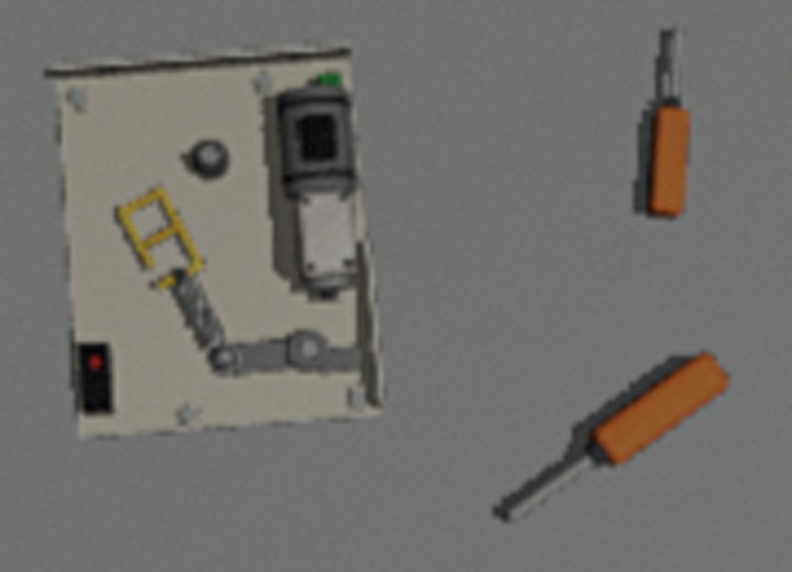

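View pics/c_sc.png

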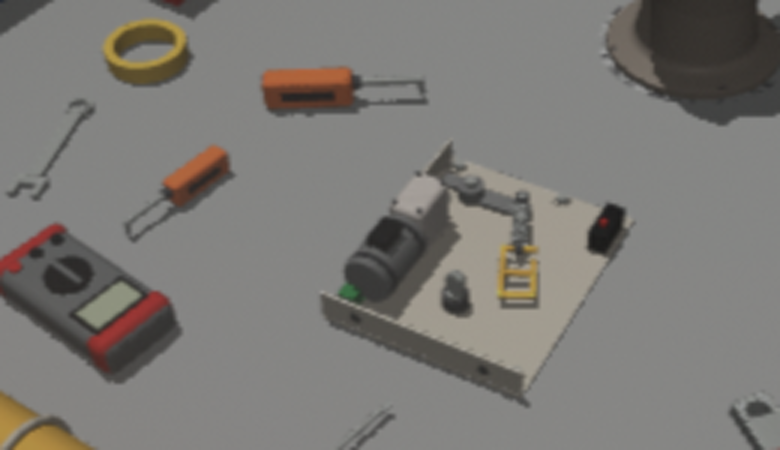

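View pics/c_keep.png

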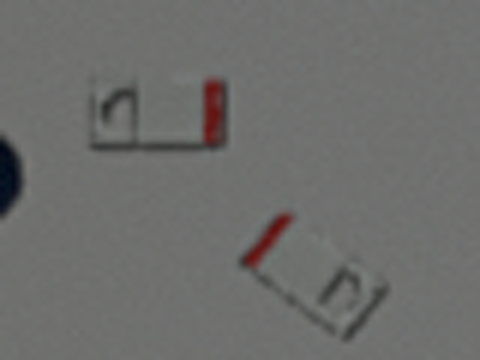

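```bash
cat > m0.py <<'E'
from h import *
def orange(im):
    h=cv2.cvtColor(im,cv2.COLOR_RGB2HSV); return ((h[...,0]<14)&(h[...,0]>5)&(h[...,1]>150)&(h[...,2]>60))
def yellow(im):
    h=cv2.cvtColor(im,cv2.COLOR_RGB2HSV); return ((h[...,0]<32)&(h[...,0]>16)&(h[...,1]>120)&(h[...,2]>70))
def red(im):
    h=cv2.cvtColor(im,cv2.COLOR_RGB2HSV); return (((h[...,0]<5)|(h[...,0]>172))&(h[...,1]>150)&(h[...,2]>50))
E
python3 - <<'E'
from m0 import *
Rt,p=toolR(); print('tool axes cols\n',Rt.round(3),p.round(1))
for cam,box in(('top',(370,190,400,240)),('scene',(150,140,215,200))):
    im,d=np.load(cam+'im0.npy'),np.load(cam+'0.npy'); c=cloud(cam,d)
    # plane check
    m=np.zeros(d.shape,bool); m[box[1]:box[3],box[0]:box[2]]=1
    o=m&orange(im)
    P=c[o]; t=P[P[:,2]>25]; print(cam,o.sum(),len(t),'z',np.percentile(P[:,2],[5,50,95]).round(1))
    r=cv2.minAreaRect(t[:,:2].astype(np.float32)); print(' rect top',r, t.mean(0).round(1))
    # bg plane
    bgm=m&~orange(im); print(' bench z',np.median(c[bgm][:,2]).round(1))
    # shank
    s=m&~orange(im)&(c[...,2]>10)&(c[...,2]<40); print(' shank pts',s.sum(), c[s].mean(0).round(1) if s.any() else '')
    print(c[s][np.argsort(c[s][:,0])][::max(1,s.sum()//12)].round(0).tolist())
E
```

```text
tool axes cols
 [[-0.     0.257  0.966]
 [ 0.     0.966 -0.257]
 [-1.     0.    -0.   ]] [134.8 507.4 226.7]
top 166 144 z [22.  29.7 37.3]
 rect top ((358.52490234375, -189.9820098876953), (57.61161804199219, 510.3572998046875), 46.446319580078125) [ 516.6 -338.7   42.7]
 bench z 1.4
 shank pts 109 [ 541.7 -344.2   21. ]
[[466.0, -338.0, 12.0], [479.0, -342.0, 14.0], [485.0, -353.0, 21.0], [495.0, -329.0, 14.0], [509.0, -351.0, 35.0], [525.0, -333.0, 16.0], [542.0, -334.0, 12.0], [562.0, -344.0, 31.0], [573.0, -348.0, 25.0], [585.0, -345.0, 30.0], [595.0, -354.0, 19.0], [609.0, -326.0, 11.0], [622.0, -319.0, 13.0]]
scene 92 92 z [27.1 29.5 32.7]
 rect top ((529.2637939453125, -339.8945617675781), (22.23221206665039, 73.02656555175781), 84.93750762939453) [ 528.6 -340.2   29.7]
 bench z 0.3
 shank pts 267 [ 601.3 -345.    26.5]
[[484.0, -333.0, 11.0], [501.0, -329.0, 22.0], [518.0, -329.0, 13.0], [536.0, -353.0, 28.0], [551.0, -335.0, 13.0], [564.0, -342.0, 24.0], [581.0, -346.0, 18.0], [612.0, -349.0, 24.0], [680.0, -360.0, 35.0], [687.0, -311.0, 37.0], [691.0, -366.0, 37.0], [696.0, -353.0, 35.0], [704.0, -352.0, 38.0]]
```

```bash
python3 - <<'E'
from m0 import *
# latch unit
for cam,box in(('top',(240,185,332,292)),('scene',(230,155,350,242))):
    im,d=np.load(cam+'im0.npy'),np.load(cam+'0.npy'); c=cloud(cam,d)
    m=np.zeros(d.shape,bool); m[box[1]:box[3],box[0]:box[2]]=1
    bx=m&(c[...,2]>-5)
    hsv=cv2.cvtColor(im,cv2.COLOR_RGB2HSV)
    w=m&(hsv[...,1]>20)&(hsv[...,1]<70)&(hsv[...,2]>110)
    print(cam,'plate px',w.sum(), 'z med',np.median(c[w][:,2]).round(1))
    P=c[w]; P=P[np.abs(P[:,2]-np.median(P[:,2]))<6]
    r=cv2.minAreaRect(P[:,:2].astype(np.float32)); print(r)
    fl=m&(c[...,2]>20)&(c[...,2]<45)&(c[...,0]>np.median(P[:,0])+90)
    print(' flange pts',c[fl][::8].round(0).tolist())
    y=m&yellow(im); print(' yellow',y.sum(), c[y].mean(0).round(1), np.percentile(c[y][:,2],[5,50,95]).round(1))
    r=cv2.minAreaRect(c[y][:,:2].astype(np.float32)); print(r)
E
```

```text
top plate px 3484 z med 4.9
((455.04974365234375, -10.999893188476562), (264.6296081542969, 217.31362915039062), 5.2791547775268555)
 flange pts [[599.0, -91.0, 37.0], [595.0, -52.0, 38.0], [597.0, -81.0, 31.0], [596.0, -107.0, 37.0], [591.0, -29.0, 37.0], [591.0, -58.0, 40.0], [593.0, -84.0, 33.0], [585.0, 39.0, 41.0], [586.0, 13.0, 42.0], [588.0, -16.0, 34.0], [591.0, -42.0, 24.0], [582.0, 81.0, 38.0], [581.0, 55.0, 43.0], [584.0, 26.0, 33.0], [585.0, -0.0, 31.0], [580.0, 107.0, 30.0], [578.0, 77.0, 40.0], [582.0, 52.0, 27.0], [583.0, 19.0, 23.0], [578.0, 81.0, 25.0], [577.0, -94.0, 31.0], [575.0, -101.0, 23.0], [560.0, -58.0, 43.0], [547.0, -55.0, 43.0]]
 yellow 106 [460.   30.8  18.5] [ 5.8 19.3 26.1]
((456.75286865234375, 30.42560577392578), (68.9341049194336, 36.91920471191406), 29.4385929107666)
scene plate px 2387 z med 3.4
((446.1275634765625, -5.81060791015625), (252.35675048828125, 225.73495483398438), 0.41405558586120605)
 flange pts [[569.0, -102.0, 42.0], [569.0, -95.0, 38.0], [570.0, -84.0, 41.0], [569.0, -88.0, 33.0], [553.0, -52.0, 40.0], [571.0, -75.0, 39.0], [560.0
[... 568 characters left out ...]
[599.0, -20.0, 33.0], [597.0, -29.0, 20.0], [596.0, -0.0, 38.0], [596.0, -8.0, 28.0], [598.0, -18.0, 21.0], [595.0, 12.0, 36.0], [594.0, 8.0, 29.0], [594.0, 8.0, 24.0], [591.0, 33.0, 37.0], [592.0, 27.0, 30.0], [593.0, 21.0, 23.0], [589.0, 49.0, 37.0], [592.0, 44.0, 31.0], [594.0, 39.0, 27.0], [589.0, 63.0, 37.0], [589.0, 56.0, 28.0], [593.0, 45.0, 20.0], [589.0, 69.0, 32.0], [589.0, 66.0, 26.0], [583.0, 88.0, 34.0], [588.0, 88.0, 35.0], [586.0, 84.0, 26.0], [579.0, 105.0, 33.0], [584.0, 102.0, 32.0], [585.0, 106.0, 31.0], [585.0, 112.0, 31.0]]
 yellow 89 [468.   32.6  18.8] [15.7 18.7 21.6]
((462.0806579589844, 29.632492065429688), (68.99703979492188, 36.00700378417969), 31.743057250976562)
```

```bash
cat > ov.py <<'E'
from m0 import *
def unitP(u,pts):
    x,y,a=u; c,s=np.cos(a),np.sin(a); pts=np.atleast_2d(pts).astype(float)
    return np.c_[x+c*pts[:,0]-s*pts[:,1], y+s*pts[:,0]+c*pts[:,1], pts[:,2]]
def circ(x,y,z,r,n=24):
    t=np.linspace(0,2*np.pi,n+1); return np.c_[x+r*np.cos(t),y+r*np.sin(t),0*t+z]
UNIT=[np.array([[-145,-110,4],[125,-110,4],[125,110,4],[-145,110,4],[-145,-110,4]]),
 np.array([[123,-110,38],[123,110,38]]),
 circ(50,0,19.5,14),circ(50,0,42,10),circ(50,0,46.5,7),
 np.array([[-50,-106,73],[91,-106,73],[91,-51,73],[-50,-51,73],[-50,-106,73]])]
def draw(im,cam,polys,box,s,fn,dots=[]):
    x0,y0,w,h=box
    I=cv2.resize(im[y0:y0+h,x0:x0+w,::-1],None,fx=s,fy=s,interpolation=cv2.INTER_CUBIC)
    f=lambda P:((proj(cam,P)-[x0,y0]+0.5)*s)
    for P,col in polys:
        q=np.array([f(p) for p in P]); cv2.polylines(I,[np.round(q).astype(np.int32)],False,col,1,cv2.LINE_AA)
    for P,col in dots: 
        q=f(P); cv2.circle(I,(int(q[0]),int(q[1])),2,col,-1)
    cv2.imwrite('pics/'+fn,I)
E
python3 - <<'E'
from ov import *
print('post top est',at_z('top',282.7,220.7,42), at_z('scene',281.9,202.5,44))
for u,v in((282.5,220.5),): print(at_z('top',u,v,22))
u=(461,-4,np.radians(5))
for cam,box,s in(('top',(240,185,100,110),5),('scene',(230,150,125,95),6)):
    im=np.load(cam+'im0.npy'); draw(im,cam,[(unitP(u,P),(255,0,255)) for P in UNIT],box,s,f'ov_{cam}.png')
E
```

```text
post top est [511.50696409  -6.61969903  42.        ] [522.92965757  -2.06189257  44.        ]
[515.91301787  -6.11968123  22.        ]
```

View pics/ov_top.png

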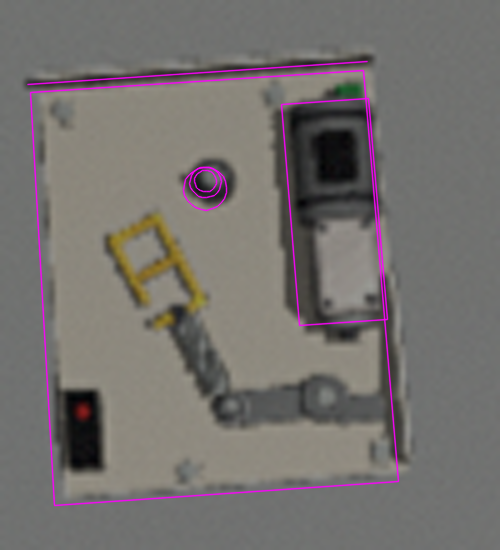

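View pics/ov_scene.png

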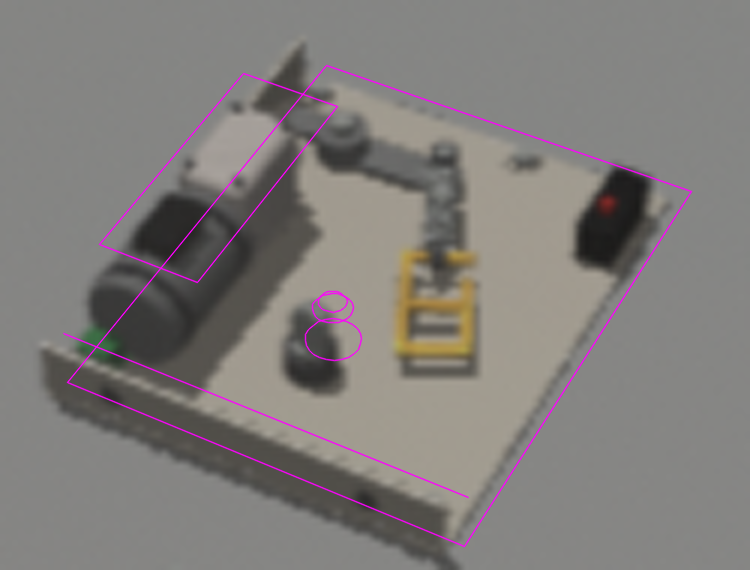

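```bash
python3 - <<'E'
from ov import *
u=(467,-10.5,np.radians(4.8))
for cam,box,s in(('top',(240,185,100,110),5),('scene',(230,150,125,95),6)):
    im=np.load(cam+'im0.npy'); draw(im,cam,[(unitP(u,P),(255,0,255)) for P in UNIT],box,s,f'ov2_{cam}.png')
E
```

```text
(no output)
```

View pics/ov2_top.png

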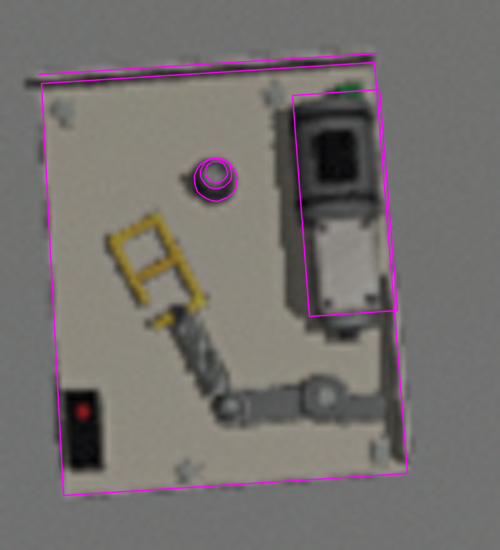

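View pics/ov2_scene.png

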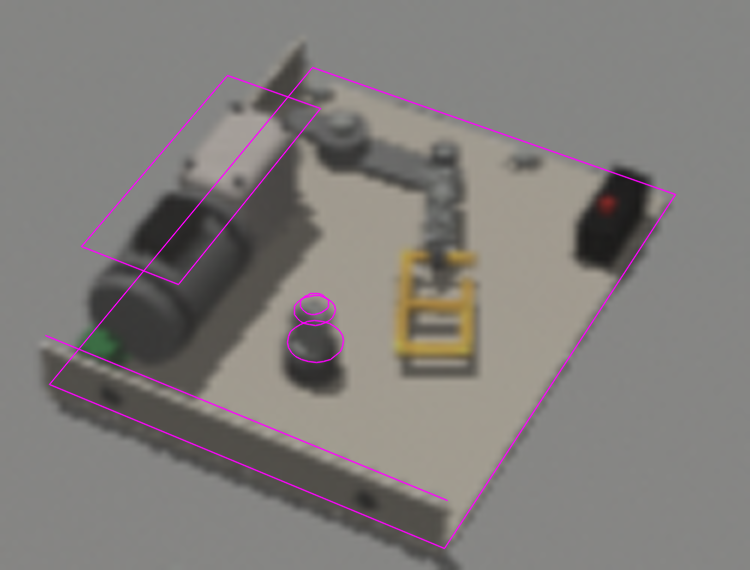

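```bash
cat >> ov.py <<'E'
def boxp(x0,x1,y0,y1,z): return np.array([[x0,y0,z],[x1,y0,z],[x1,y1,z],[x0,y1,z],[x0,y0,z]])
PULL=[boxp(-40,40,-12,12,30),boxp(-40,40,-12,12,0),np.array([[40,-3.5,20],[100,-3.5,20]]),np.array([[40,3.5,20],[103,3.5,20],[103,-3.5,20]]),np.array([[100,0,20],[101.2,0,6.6]])]
KEEP=[boxp(-52+34,52,-18,18,18),boxp(-18,52,-18,18,0),circ(0,0,18,11.5),np.array([[5.5,-10,18],[5.5,10,18]])]
def hookP(pin,az,el,ext):
    # returns function mapping plate coords (x along from pin 88=eye unstretched)
    ca,sa,ce,se=np.cos(az),np.sin(az),np.cos(el),np.sin(el)
    X=np.array([ca*ce,sa*ce,se]);Y=np.array([-sa,ca,0]);Z=np.cross(X,Y)
    return lambda P: np.array(pin)+ (P[:,:1]+88+ext)*X+P[:,1:2]*Y+P[:,2:]*Z
HOOK=[boxp(-22,46,-19,19,2.5),boxp(17,39,-13,13,2.5),boxp(-16,10,-13,13,2.5)]
E
python3 - <<'E'
from ov import *
pu=(527,-340,np.radians(-3)); k=(0,0,0)
print('keeper', at_z('top',182.5,225.5,9), at_z('scene',386,252,9))
for cam,box,s in(('top',(365,185,45,60),8),('scene',(155,145,75,55),8)):
    im=np.load(cam+'im0.npy'); draw(im,cam,[(unitP(pu,P),(255,0,255)) for P in PULL],box,s,f'pu_{cam}.png')
a=cv2.imread('pics/pu_top.png');b=cv2.imread('pics/pu_scene.png')
h=max(a.shape[0],b.shape[0]); f=lambda i:cv2.copyMakeBorder(i,0,h-i.shape[0],0,0,0)
o=np.hstack([f(a),f(b)]);print(o.shape); cv2.imwrite('pics/pu.png',cv2.resize(o,None,fx=.8,fy=.8))
for cam,box in(('top',(165,210,200,240)),('scene',(370,235,400,270))):
    im,d=np.load(cam+'im0.npy'),np.load(cam+'0.npy'); c=cloud(cam,d)
    m=np.zeros(d.shape,bool); m[box[1]:box[3],box[0]:box[2]]=1
    t=m&(c[...,2]>10)&(c[...,2]<28); print(cam,t.sum(),cv2.minAreaRect(c[t][:,:2].astype(np.float32)),'mean',c[t].mean(0))
    r=m&red(im); print(' red',r.sum(),[ (np.argwhere(r).mean(0)[::-1]).round(1)], c[r].mean(0).round(1))
E
```

```text
keeper [495.73217099 318.44241047   9.        ] [496.56027829 319.3948857    9.        ]
(480, 960, 3)
top 224 ((500.1296081542969, 327.8050842285156), (99.82987976074219, 82.36778259277344), 85.44479370117188) mean [496.87827485 321.6926558   18.10006128]
 red 11 [array([174.1, 219.6])] [512.8 345.   18.5]
scene 297 ((501.431884765625, 319.72149658203125), (72.05854797363281, 38.21561813354492), 55.20045471191406) mean [503.53995195 321.85788501  16.23659396]
 red 11 [array([391.8, 259.8])] [517.3 344.1  15.9]
```

View pics/pu.png

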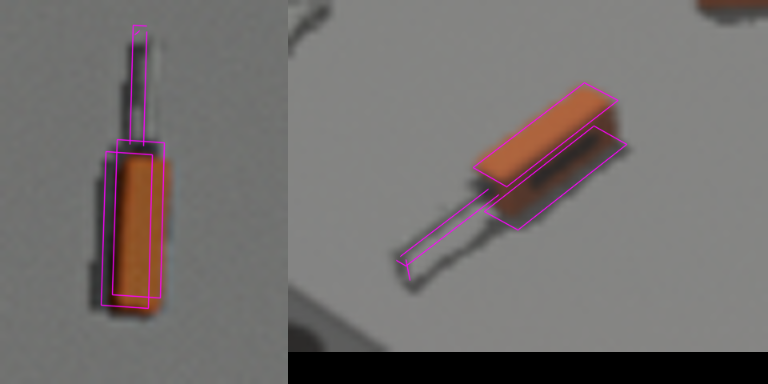

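```bash
cat > goto.py <<'E'
# usage: goto.py X Y Z [yawdeg of tool z]  -> prints tool shifts (cm) & turn from the present pose
import sys; from h import *
Rt,p=toolR(); t=np.array([float(a) for a in sys.argv[1:4]])
yaw=np.degrees(np.arctan2(Rt[1,2],Rt[0,2])); d=Rt.T@(t-p)/10
print('pos',p.round(1),'yaw',yaw.round(2),'down',Rt[:,0].round(4),'| shift cm',d.round(3),'norm',np.linalg.norm(d).round(2),'rows>=',np.ceil(np.linalg.norm(d)/4.1))
if len(sys.argv)>4:
    w=(yaw-float(sys.argv[4])+180)%360-180; print('turn rad',np.radians(w).round(3),'rows',np.ceil(abs(np.radians(w))/.124))
print('time',bot.get_obs()['time'],'q',np.array(bot.get_obs()['joint_positions']).round(2),'F',np.array(bot.get_obs()['contact_force']).round(1),'w',round(bot.get_obs()['grip_width'],1))
E
python3 -m handwheel '[[[0,-2.4,3.14,0],[0,-2.4,3.14,0],[0,-2.4,3.14,0],[0,-2.4,3.14,0],[0,-2.4,3.14,0],[0,-2.4,3.14,0],[0,-2.4,3.14,0],[0,-2.4,3.14,0]]]' 1
python3 -m handwheel '[[[0,-2.4,3.14,0],[0,-2.4,3.14,0],[0,-2.4,3.14,0],[0,-2.4,3.14,0],[0,-2.4,3.14,0],[0,-3.4,1.54,0],[0,-3.4,1.54,0],[0,-3.4,1.54,0]]]' 1
python3 goto.py 524 -342 100 -3
```

```text
time: 2.07
tool_pos: [329.1, 255.7, 227.0]
tcp_rot: [0.824, 1.57, 0.565]
contact_force: [1.1, 0.6, -0.2]
grip_width: 91.7
time: 2.73
tool_pos: [467.8, -11.3, 226.7]
tcp_rot: [1.719, 1.571, 1.459]
contact_force: [0.6, 0.6, -0.8]
grip_width: 91.5
pos [467.8 -11.3 226.7] yaw -14.88 down [ 0.e+00  1.e-04 -1.e+00] | shift cm [ 12.662 -30.519  13.924] norm 35.86 rows>= 9.0
turn rad -0.207 rows 2.0
time 2.7333 q [-0.19  0.24  1.67  0.    1.23 -1.5 ] F [ 0.6  0.6 -0.8] w 91.5
```

```bash

python3 -m handwheel '[[[0.5,-3.4,1.55,0],[1,-3.4,1.55,0],[1.5,-3.4,1.55,0],[1.5,-3.4,1.55,0],[1.5,-3.4,1.55,0],[1.5,-3.4,1.55,0],[1.5,-3.4,1.55,0],[1.5,-3.4,1.55,0]]]' 1
python3 -m handwheel '[[[2,-3.3,1.5,0],[0,0,0,-0.104],[0,0,0,-0.104],[0,0,0,0]]]' 1
python3 goto.py 524 -342 100 -3
python3 - <<'E'
from ov import *
from ov import *
pu=(524.5,-342,np.radians(-3))
for cam,box,s in(('top',(350,170,70,80),5),('scene',(150,110,100,90),5)):
    im,_=cap(cam); draw(im,cam,[(unitP(pu,P),(255,0,255)) for P in PULL],box,s,f'g1_{cam}.png')
a=cv2.imread('pics/g1_top.png');b=cv2.imread('pics/g1_scene.png')
h=max(a.shape[0],b.shape[0]); f=lambda i:cv2.copyMakeBorder(i,0,h-i.shape[0],0,0,0)
o=np.hstack([f(a),f(b)]);print(o.shape); cv2.imwrite('pics/g1.png',cv2.resize(o,None,fx=.9,fy=.9))
E
```

```text
time: 3.4
tool_pos: [517.6, -306.1, 120.9]
tcp_rot: [0.565, 1.571, 0.305]
contact_force: [1.0, -0.1, 0.3]
grip_width: 91.9
time: 3.73
tool_pos: [523.2, -340.5, 100.5]
tcp_rot: [2.406, 1.569, 2.356]
contact_force: [0.0, -0.4, -0.2]
grip_width: 91.9
pos [ 523.2 -340.5  100.5] yaw -2.83 down [-0.0012  0.0012 -1.    ] | shift cm [ 0.055 -0.145  0.087] norm 0.18 rows>= 1.0
turn rad 0.003 rows 1.0
time 3.7333 q [-0.7   0.64  1.4   0.    1.11 -2.22] F [ 0.  -0.4 -0.2] w 91.9
(450, 850, 3)
```

View pics/g1.png

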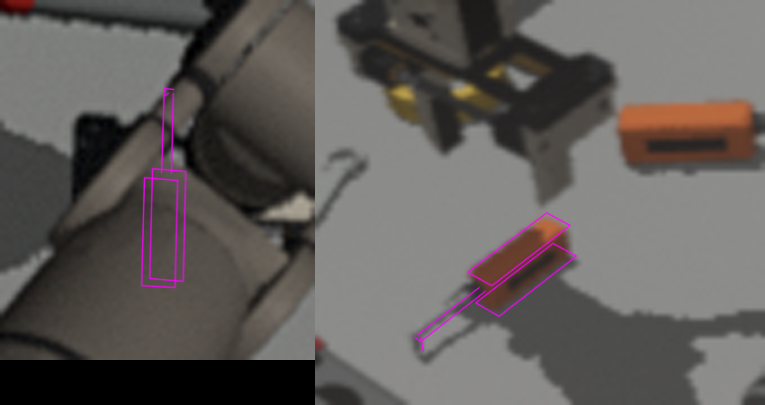

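```bash

python3 -m handwheel '[[[2.5,-0.1,0.1,0],[3,0,0,0],[2.5,0,0,0],[1,0,0,0],[0.3,0,0,0],[0,0,0,0]]]' 1
python3 -m handwheel '[[[0,0,0,0],[0,0,0,0],[0,0,0,0],[0,0,0,0],[0,0,0,0],[0,0,0,0]]]' 0
python3 goto.py 524 -342 7 -3
```

```text
time: 4.33
tool_pos: [524.8, -340.7, 8.9]
tcp_rot: [1.817, 1.571, 1.764]
contact_force: [0.0, 0.8, 0.1]
grip_width: 92.0
time: 4.83
tool_pos: [524.7, -341.0, 9.1]
tcp_rot: [-0.535, 1.57, -0.586]
contact_force: [0.3, -0.2, -0.2]
grip_width: 56.4
pos [ 524.7 -341.     9.1] yaw -2.97 down [ 5.e-04 -3.e-04 -1.e+00] | shift cm [ 0.209 -0.099 -0.069] norm 0.24 rows>= 1.0
turn rad 0.001 rows 1.0
time 4.8333 q [-0.7   0.75  1.46  0.    0.92 -2.22] F [ 0.3 -0.2 -0.2] w 56.4
```

```bash

python3 -m handwheel '[[[0,0,0,0],[0,0,0,0],[0,0,0,0],[0,0,0,0],[0,0,0,0],[0,0,0,0],[0,0,0,0]]]' 0
python3 -m handwheel '[[[-1,0,0,0],[-2,0,0,0],[-3,0,0,0],[-3,0,0,0],[-1,0,0,0],[0,0,0,0]]]' 0
python3 goto.py 524 -342 100 -3
python3 - <<'E'
from ov import *
Rt,p=toolR(); yaw=np.arctan2(Rt[1,2],Rt[0,2])
for cam,box,s in(('top',(350,170,70,80),5),('scene',(150,100,110,90),5)):
    im,_=cap(cam); 
    pu=(p[0],p[1],yaw); polys=[(unitP(pu,P)+[0,0,p[2]-9.1],(255,0,255)) for P in PULL]
    draw(im,cam,polys,box,s,f'g2_{cam}.png')
a=cv2.imread('pics/g2_top.png');b=cv2.imread('pics/g2_scene.png')
h=max(a.shape[0],b.shape[0]); f=lambda i:cv2.copyMakeBorder(i,0,h-i.shape[0],0,0,0)
o=np.hstack([f(a),f(b)]); cv2.imwrite('pics/g2.png',cv2.resize(o,None,fx=.85,fy=.85))
E
```

```text
time: 5.42
tool_pos: [524.6, -341.0, 8.6]
tcp_rot: [1.128, 1.571, 1.076]
contact_force: [-0.5, -0.9, -0.0]
grip_width: 24.2
time: 5.92
tool_pos: [526.1, -342.1, 112.4]
tcp_rot: [-0.632, 1.564, -0.683]
contact_force: [-0.2, -0.3, -1.1]
grip_width: 23.6
pos [ 526.1 -342.1  112.4] yaw -2.96 down [ 0.0052 -0.0042 -1.    ] | shift cm [ 1.241  0.003 -0.213] norm 1.26 rows>= 1.0
turn rad 0.001 rows 1.0
time 5.9167 q [-0.7   0.63  1.38  0.    1.13 -2.22] F [-0.2 -0.3 -1.1] w 23.6
```

View pics/g2.png

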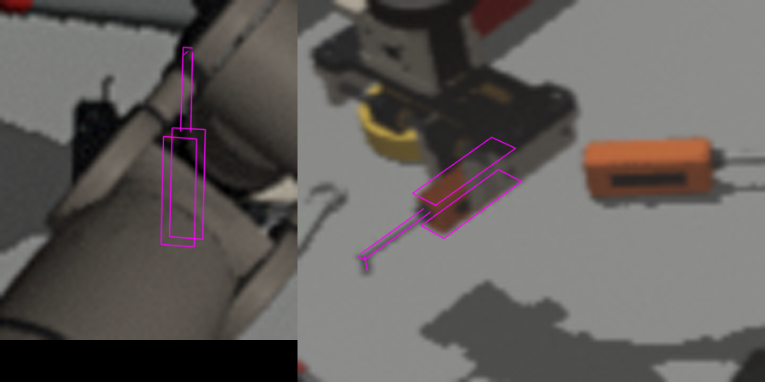

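```bash
python3 - <<'E'
from ov import *
print(at_z('top',286,266.4,26))
f=hookP((372,-19.5,22),np.radians(30.5),np.radians(-3),0)
for cam,box,s in(('top',(255,220,50,50),8),('scene',(275,165,50,60),8)):
    im=np.load(cam+'im0.npy'); draw(im,cam,[(f(P),(255,0,255)) for P in HOOK],box,s,f'hk_{cam}.png',dots=[((372,-19.5,22),(0,255,0))])
a=cv2.imread('pics/hk_top.png');b=cv2.imread('pics/hk_scene.png')
h=max(a.shape[0],b.shape[0]); g=lambda i:cv2.copyMakeBorder(i,0,h-i.shape[0],0,0,0)
cv2.imwrite('pics/hk.png',np.hstack([g(a),g(b)]))
E
```

```text
[367.56745413 -19.62296844  26.        ]
```

View pics/hk.png

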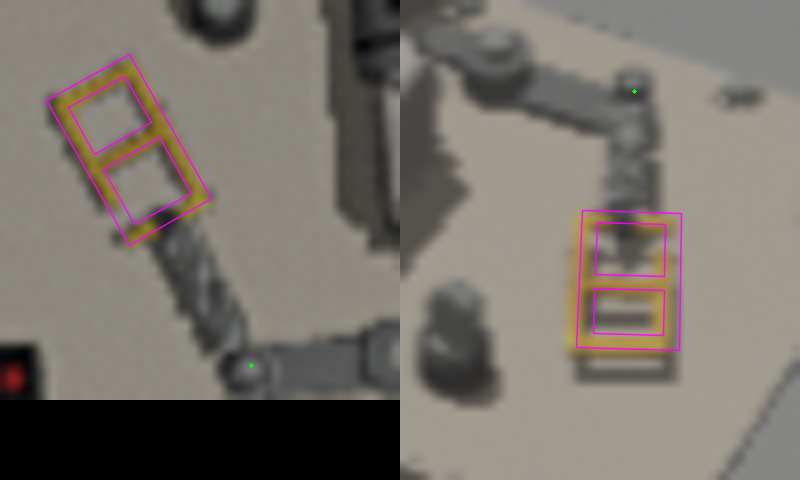

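```bash

python3 -m handwheel '[[[0,0,0,0.12],[0,0,0,0.12],[0,0,0,0.12],[0,0,0,0.12],[0,0,0,0.12],[0,0,0,0.12],[0,0,0,0.12],[0,0,0,0.12]]]' 0
python3 -m handwheel '[[[0,0,0,0.12],[0,0,0,0]]]' 0
python3 goto.py 428.5 129.2 80 -65
```

```text
time: 6.68
tool_pos: [523.5, -340.0, 105.9]
tcp_rot: [-2.844, 1.566, 2.422]
contact_force: [0.3, 0.1, -1.6]
grip_width: 23.9
time: 6.85
tool_pos: [523.5, -340.1, 106.1]
tcp_rot: [-2.735, 1.566, 2.412]
contact_force: [-0.1, 0.3, -1.3]
grip_width: 23.8
pos [ 523.5 -340.1  106.1] yaw -65.1 down [-0.0035  0.0031 -1.    ] | shift cm [  2.788  11.145 -46.553] norm 47.95 rows>= 12.0
turn rad -0.002 rows 1.0
time 6.85 q [-0.7   0.63  1.39  0.    1.13 -1.13] F [-0.1  0.3 -1.3] w 23.8
```

```bash

python3 -m handwheel '[[[0,0.93,-3.88,0],[0,0.93,-3.88,0],[0,0.93,-3.88,0],[0,0.93,-3.88,0],[0,0.93,-3.88,0],[0,0.93,-3.88,0],[0,0.93,-3.88,0],[0,0.93,-3.88,0]]]' 0
python3 -m handwheel '[[[0,0.93,-3.88,0],[0,0.93,-3.88,0],[1,0.93,-3.88,0],[1,0.93,-3.88,0],[2,0,0,0],[1.5,0,0,0],[0,0,0,0]]]' 0
python3 goto.py 428.5 129.2 40 -65
python3 - <<'E'
from ov import *
Rt,p=toolR(); yaw=np.arctan2(Rt[1,2],Rt[0,2])
pu=(p[0],p[1],yaw); f=hookP((372,-20.5,22),np.radians(30.5),np.radians(-3),0)
for cam,box,s in(('top',(240,200,80,80),6),('scene',(250,140,110,100),6)):
    im,_=cap(cam,f'raw3_{cam}.png'); 
    polys=[(unitP(pu,P)+[0,0,p[2]-8.9],(255,0,255)) for P in PULL]+[(f(P),(255,255,0)) for P in HOOK]
    draw(im,cam,polys,box,s,f'g3_{cam}.png')
E
```

```text
time: 7.52
tool_pos: [458.4, -26.5, 107.6]
tcp_rot: [-2.294, 1.568, 2.861]
contact_force: [1.5, 0.1, -1.0]
grip_width: 24.2
time: 8.1
tool_pos: [424.7, 128.5, 50.6]
tcp_rot: [-1.9, 1.564, -3.026]
contact_force: [-0.7, -0.1, -1.8]
grip_width: 24.1
pos [424.7 128.5  50.6] yaw -64.51 down [-7.e-03 -8.e-04 -1.e+00] | shift cm [1.058 0.379 0.106] norm 1.13 rows>= 1.0
turn rad 0.009 rows 1.0
time 8.1 q [ 0.12  0.44  1.96  0.    0.75 -0.32] F [-0.7 -0.1 -1.8] w 24.1
```

View pics/g3_top.png

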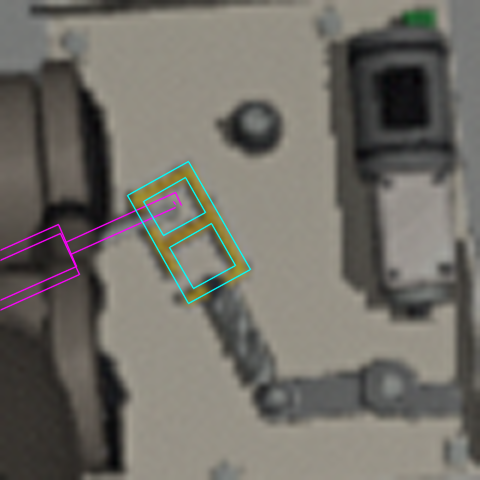

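View pics/g3_scene.png

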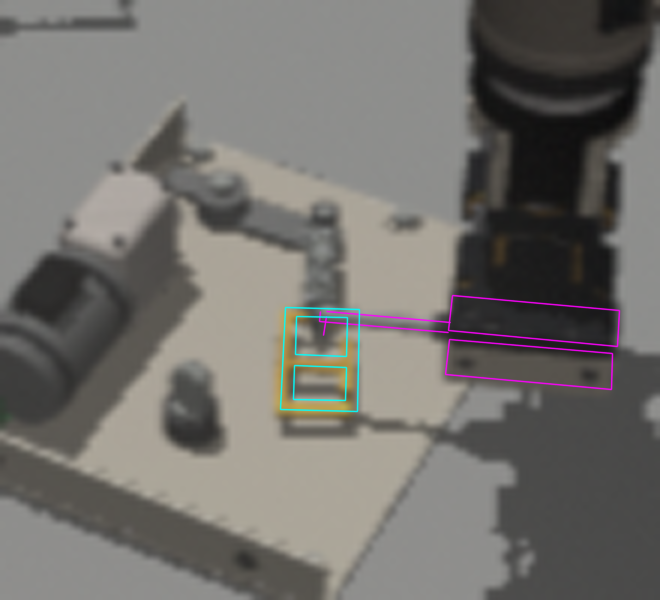

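```bash

python3 -m handwheel '[[[0.5,0.4,0.15,0],[1.5,0,0,0],[0.8,0,0,0],[0,0,0,0]]]' 0
python3 goto.py 429 128 15 -65
```

```text
time: 8.53
tool_pos: [431.5, 127.7, 24.7]
tcp_rot: [-1.935, 1.569, -3.068]
contact_force: [0.9, 1.0, -1.9]
grip_width: 23.8
pos [431.5 127.7  24.7] yaw -64.88 down [-2.1e-03 -2.0e-04 -1.0e+00] | shift cm [ 0.973 -0.21  -0.134] norm 1.0 rows>= 1.0
turn rad 0.002 rows 1.0
time 8.5333 q [ 0.12  0.5   1.96  0.    0.68 -0.32] F [ 0.9  1.  -1.9] w 23.8
```

```bash

python3 -m handwheel '[[[0.2,-0.2,-0.1,0],[0.4,0,0,0],[0.4,0,0,0],[0,0,0,0]]]' 0
python3 goto.py 429 128 15 -65
python3 - <<'E'
from ov import *
Rt,p=toolR(); yaw=np.arctan2(Rt[1,2],Rt[0,2])
pu=(p[0],p[1],yaw); f=hookP((373,-21,22),np.radians(30.5),np.radians(-3),0)
for cam,box,s in(('top',(240,200,80,80),6),('scene',(270,165,70,60),9)):
    im,_=cap(cam,f'raw4_{cam}.png'); 
    polys=[(unitP(pu,P)+[0,0,p[2]-8.9],(255,0,255)) for P in PULL[2:]]
    draw(im,cam,polys,box,s,f'g4_{cam}.png')
E
```

```text
time: 8.87
tool_pos: [429.5, 128.3, 15.4]
tcp_rot: [-2.076, 1.57, 3.075]
contact_force: [0.7, -0.4, -1.1]
grip_width: 24.0
pos [429.5 128.3  15.4] yaw -64.85 down [-4.e-04  0.e+00 -1.e+00] | shift cm [ 0.037 -0.058  0.003] norm 0.07 rows>= 1.0
turn rad 0.003 rows 1.0
time 8.8667 q [ 0.12  0.51  1.98  0.    0.65 -0.32] F [ 0.7 -0.4 -1.1] w 24.0
```

View pics/g4_top.png

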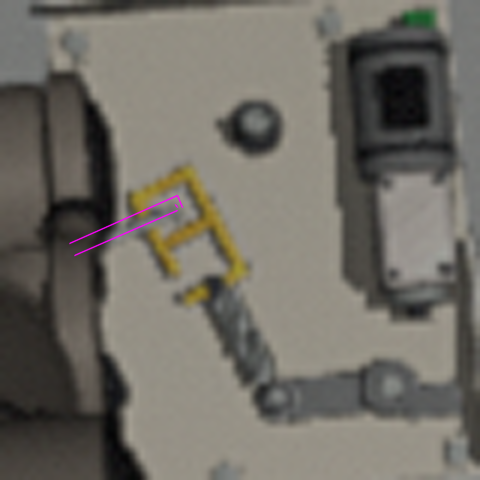

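View pics/g4_scene.png

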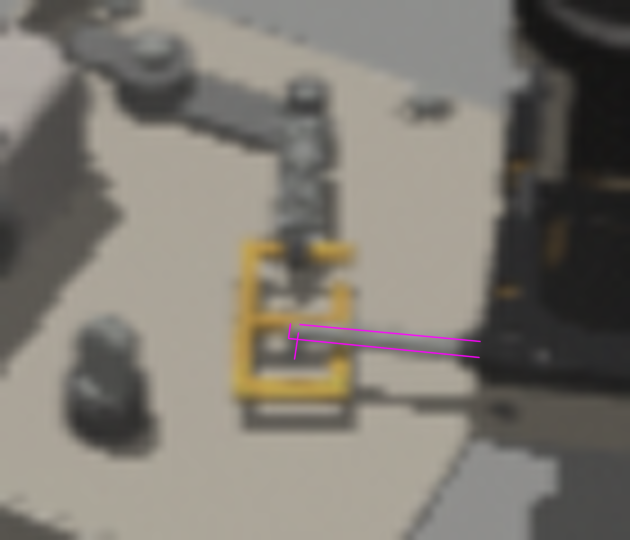

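```bash

python3 -m handwheel '[[[0.1,0.4,-0.04,0],[0,0.5,-0.05,0],[0,0.6,-0.06,0],[0,0.7,-0.07,0],[0,0.8,-0.08,0],[0,0.8,-0.08,0],[0,0.4,-0.04,0],[0,0,0,0]]]' 0
python3 goto.py 429 128 15 -65
python3 - <<'E'
from ov import *
Rt,p=toolR(); yaw=np.arctan2(Rt[1,2],Rt[0,2])
pu=(p[0],p[1],yaw)
for cam,box,s in(('top',(240,200,80,80),5),('scene',(260,150,90,80),5)):
    im,_=cap(cam,f'raw5_{cam}.png'); 
    polys=[(unitP(pu,P)+[0,0,p[2]-8.9],(255,0,255)) for P in PULL[4:]]
    draw(im,cam,polys,box,s,f'g5_{cam}.png')
cv2.imwrite('pics/g5.png',np.hstack([cv2.imread('pics/g5_top.png'),cv2.imread('pics/g5_scene.png')])[:, :800])
E
```

```text
time: 9.63
tool_pos: [466.4, 150.4, 14.5]
tcp_rot: [-2.221, 1.57, 2.93]
contact_force: [-3.5, -2.0, -0.5]
grip_width: 24.2
pos [466.4 150.4  14.5] yaw -64.84 down [-4.e-04  1.e-04 -1.e+00] | shift cm [-0.052 -4.341  0.436] norm 4.36 rows>= 2.0
turn rad 0.003 rows 1.0
time 9.6333 q [ 0.16  0.57  1.86  0.    0.71 -0.28] F [-3.5 -2.  -0.5] w 24.2
```

View pics/g5.png

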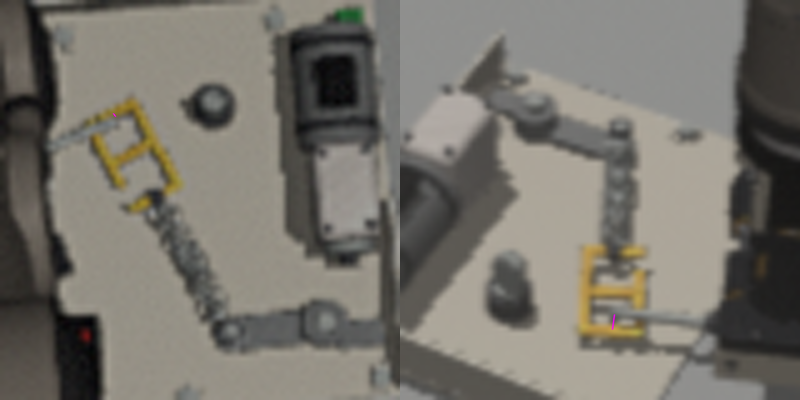

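```bash

python3 -m handwheel '[[[0,0.5,-0.05,0],[0,0.7,-0.07,0],[0,0.7,-0.07,0],[0,0.6,-0.06,0],[0,0.2,-0.02,0],[-0.2,0,0,0],[-0.3,0,0,0],[-0.3,0,0,0]]]' 0
python3 -m handwheel '[[[-0.4,0,0,0],[-0.4,0,0,0],[-0.4,0,0,0],[0,0,0,0]]]' 0
python3 goto.py 429 128 15 -65
cat > look.py <<'E'
import sys; from ov import *
tag=sys.argv[1]
Rt,p=toolR(); yaw=np.arctan2(Rt[1,2],Rt[0,2])
pu=(p[0],p[1],yaw); pr=p+100.6*Rt[:,2]; pr[2]=p[2]+6.1-2
print('prong mid',pr.round(1))
o=[]
for cam,box,s in(('top',(240,195,80,80),5),('scene',(255,150,80,80),5)):
    im,_=cap(cam,f'raw{tag}_{cam}.png'); 
    polys=[(unitP(pu,P)+[0,0,p[2]-8.9],(255,0,255)) for P in PULL[4:]]
    draw(im,cam,polys,box,s,f'{tag}_{cam}.png'); o.append(cv2.imread(f'pics/{tag}_{cam}.png'))
cv2.imwrite(f'pics/{tag}.png',np.hstack(o)[:, :800])
E
python3 look.py g6
```

```text
time: 10.4
tool_pos: [488.1, 163.6, 22.4]
tcp_rot: [-1.844, 1.568, -2.976]
contact_force: [-5.2, -3.7, -2.6]
grip_width: 23.6
time: 10.73
tool_pos: [488.5, 163.7, 35.0]
tcp_rot: [-1.883, 1.57, -3.015]
contact_force: [-5.0, -2.6, -3.0]
grip_width: 24.1
pos [488.5 163.7  35. ] yaw -64.88 down [-1.3e-03 -2.0e-04 -1.0e+00] | shift cm [ 2.012 -6.902  0.702] norm 7.22 rows>= 2.0
turn rad 0.002 rows 1.0
time 10.7333 q [ 0.17  0.56  1.78  0.    0.8  -0.26] F [-5.  -2.6 -3. ] w 24.1
prong mid [531.2  72.6  39.1]
```

View pics/g6.png

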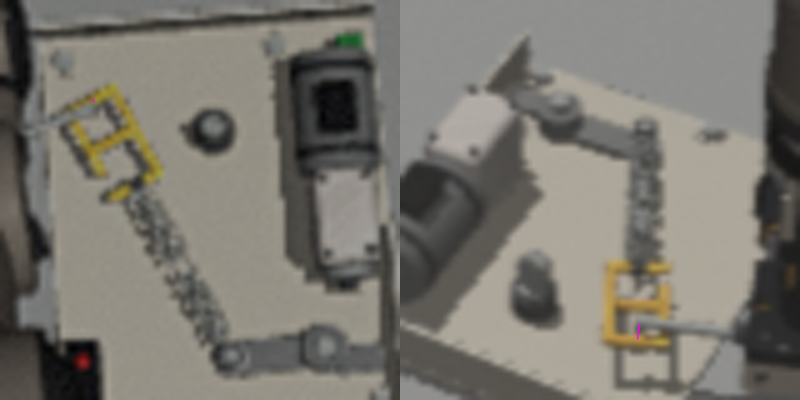

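```bash

python3 -m handwheel '[[[-0.4,0,0,0],[-0.5,0,0,0],[-0.5,0,0,0],[-0.5,0,0,0],[-0.4,0,0,0],[0,0,0,0]]]' 0
python3 goto.py 429 128 15 -65
python3 look.py g7
python3 - <<'E'
from m0 import *
for cam in('scene','top'):
    im,d=cap(cam); c=cloud(cam,d); m=np.zeros(d.shape,bool); m[180:240,240:330]=1; y=m&yellow(im)
    if cam=='scene': m[:]=0; m[165:240,255:335]=1; y=m&yellow(im)
    P=c[y]; print(cam,len(P),P.mean(0).round(1)); A=np.c_[P[:,:2]-P[:,:2].mean(0),np.ones(len(P))]; print(np.linalg.lstsq(A,P[:,2],rcond=None)[0].round(3))
    print(cv2.minAreaRect(P[:,:2].astype(np.float32)))
E
```

```text
time: 11.33
tool_pos: [488.4, 163.7, 58.0]
tcp_rot: [-1.873, 1.569, -3.005]
contact_force: [-4.6, -3.7, -3.2]
grip_width: 24.3
pos [488.4 163.7  58. ] yaw -64.87 down [-1.6e-03 -2.0e-04 -1.0e+00] | shift cm [ 4.309 -6.884  0.708] norm 8.15 rows>= 2.0
turn rad 0.002 rows 1.0
time 11.3333 q [ 0.17  0.53  1.76  0.    0.86 -0.26] F [-4.6 -3.7 -3.2] w 24.3
prong mid [531.1  72.6  62.1]
scene 61 [511.8  57.   53.7]
[ 0.165  0.101 53.698]
((510.2181091308594, 58.65205001831055), (69.25238800048828, 34.52923583984375), 30.933185577392578)
top 88 [506.   57.8  50.5]
[4.3000e-02 6.9000e-02 5.0465e+01]
((508.8114318847656, 61.51418685913086), (77.22784423828125, 37.241966247558594), 28.053577423095703)
```

View pics/g7.png

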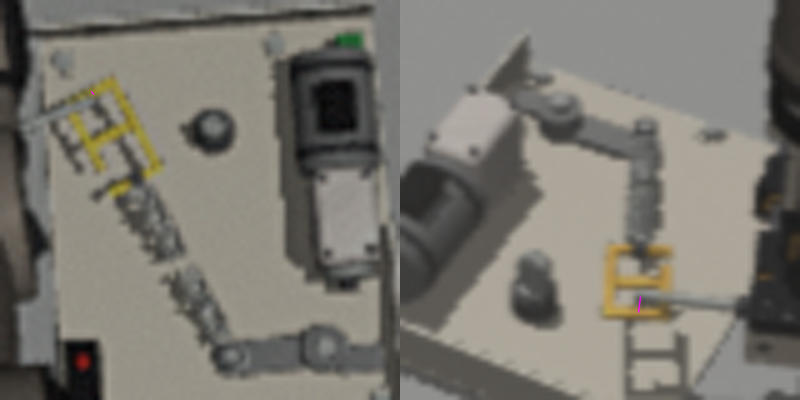

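```bash

python3 -m handwheel '[[[-0.3,0,0,0],[-0.4,0,0,0],[0,0.04,0.7,0],[0,0.04,0.7,0],[0,0.04,0.7,0],[0,0.02,0.67,0],[0,-0.1,0.7,0],[0,-0.1,0.7,0]]]' 0
python3 -m handwheel '[[[0,-0.12,0.6,0],[0,-0.05,0.3,0],[0,0,0,0]]]' 0
python3 goto.py 429 128 15 -65
python3 look.py g8
```

```text
time: 12.2
tool_pos: [505.0, 125.5, 64.1]
tcp_rot: [-2.001, 1.567, -3.133]
contact_force: [-6.6, -1.8, -3.1]
grip_width: 23.9
time: 12.45
tool_pos: [507.3, 116.3, 64.1]
tcp_rot: [-1.991, 1.567, -3.124]
contact_force: [-5.8, -0.7, -2.4]
grip_width: 23.9
pos [507.3 116.3  64.1] yaw -64.92 down [-3.5e-03 -1.0e-04 -1.0e+00] | shift cm [ 4.933 -6.581 -4.369] norm 9.31 rows>= 3.0
turn rad 0.001 rows 1.0
time 12.45 q [ 0.08  0.53  1.74  0.    0.88 -0.36] F [-5.8 -0.7 -2.4] w 23.9
prong mid [549.9  25.2  68.2]
```

View pics/g8.png

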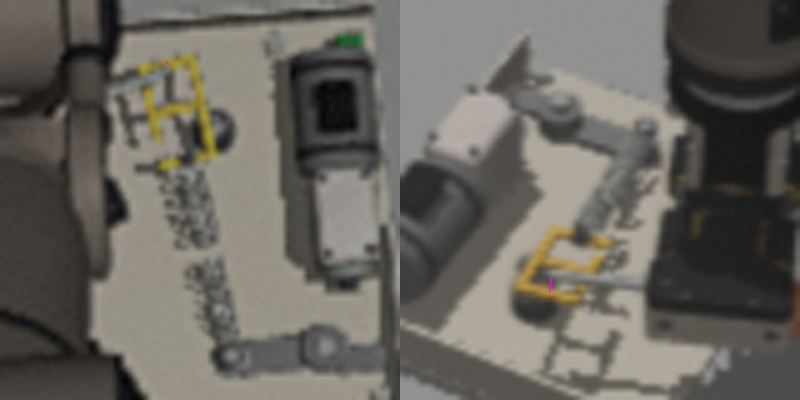

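```bash

python3 -m handwheel '[[[0,-0.08,0.5,0],[0,-0.1,0.6,0],[0,-0.12,0.6,0],[0,-0.13,0.6,0],[0,-0.12,0.48,0],[0,0,0,0]]]' 0
python3 goto.py 429 128 15 -65
python3 look.py g9
python3 - <<'E'
import cv2
for c,b in(('top',(255,190,60,60)),('scene',(265,180,60,60))):
    i=cv2.imread(f'pics/rawg9_{c}.png'); x,y,w,h=b
    cv2.imwrite(f'pics/z9_{c}.png',cv2.resize(i[y:y+h,x:x+w],None,fx=8,fy=8,interpolation=cv2.INTER_CUBIC))
E
```

```text
time: 13.05
tool_pos: [514.0, 88.9, 64.1]
tcp_rot: [-2.071, 1.567, 3.079]
contact_force: [-6.6, -1.2, -3.3]
grip_width: 24.3
pos [514.   88.9  64.1] yaw -64.92 down [-3.6e-03  2.0e-04 -1.0e+00] | shift cm [ 4.937 -6.03  -7.137] norm 10.57 rows>= 3.0
turn rad 0.001 rows 1.0
time 13.05 q [ 0.02  0.53  1.74  0.    0.88 -0.41] F [-6.6 -1.2 -3.3] w 24.3
prong mid [556.7  -2.2  68.2]
```

View pics/z9_top.png

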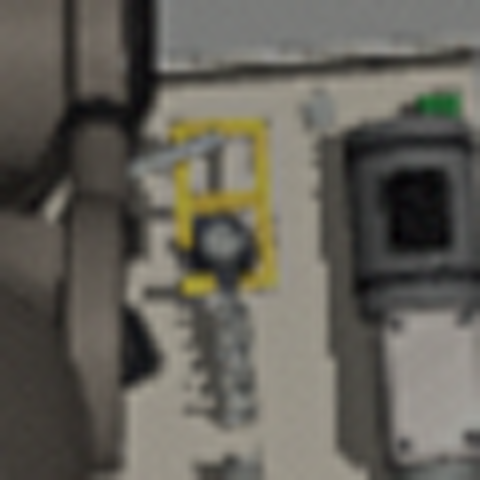

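View pics/z9_scene.png

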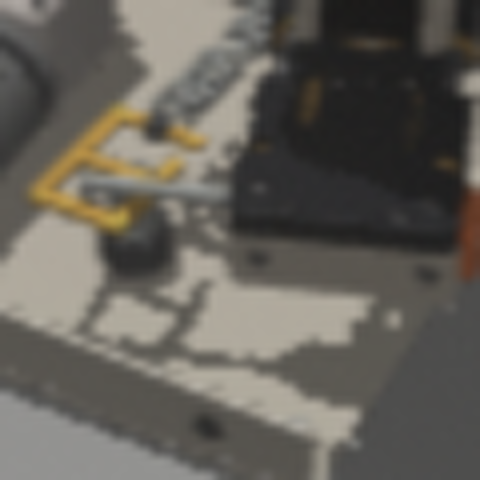

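```bash

python3 -m handwheel '[[[0,0.28,0.1,0],[0,0,0,0]]]' 0
cat > fit.py <<'E'
import sys; from ov import *
tag=sys.argv[1]; el=float(sys.argv[2]); pin=np.array([float(sys.argv[3]),float(sys.argv[4]),22]); pz=[float(a) for a in sys.argv[5:7]]; postxy=[float(a) for a in sys.argv[7:9]]
Rt,p=toolR(); yaw=np.arctan2(Rt[1,2],Rt[0,2]); pr=p+100.6*Rt[:,2]
d=pr[:2]-pin[:2]; az=np.arctan2(d[1],d[0]); r=np.hypot(*d); e=np.radians(el)
ext=r/np.cos(e)-36-88
print('prong',pr.round(1),'r',r.round(1),'az',np.degrees(az).round(1),'ext',ext.round(1),'F',bot.get_obs()['contact_force'].round(1))
f=hookP(pin,az,e,ext); E=f(np.array([[0,0,0.]]))[0]; print('hook_eye',E.round(1), 'minus post', (E[:2]-postxy).round(1))
o=[]
for cam,box,s in(('top',(255,190,60,60),7),('scene',(265,175,60,60),7)):
    im,_=cap(cam,f'raw{tag}_{cam}.png')
    u=(postxy[0]-50*np.cos(.0838),postxy[1]-50*np.sin(.0838),.0838)
    polys=[(f(P),(255,255,0)) for P in HOOK]+[(unitP(u,P),(255,0,255)) for P in UNIT[2:5]]
    polys=[(P+[0,0,0],c) for P,c in polys]
    draw(im,cam,polys,box,s,f'{tag}_{cam}.png'); o.append(cv2.imread(f'pics/{tag}_{cam}.png'))
cv2.imwrite(f'pics/{tag}.png',np.hstack(o)[:, :800])
E
python3 fit.py f1 11.5 374 -21 0 0 519.5 -6.5
```

```text
time: 13.32
tool_pos: [517.1, 89.9, 64.0]
tcp_rot: [-2.138, 1.567, 3.013]
contact_force: [-6.6, -0.7, -3.5]
grip_width: 24.2
prong [559.8  -1.2  63.8] r 186.8 az 6.1 ext 66.7 F [-6.6 -0.7 -3.5]
hook_eye [524.7  -4.9  52.8] minus post [5.2 1.6]
```

View pics/f1.png

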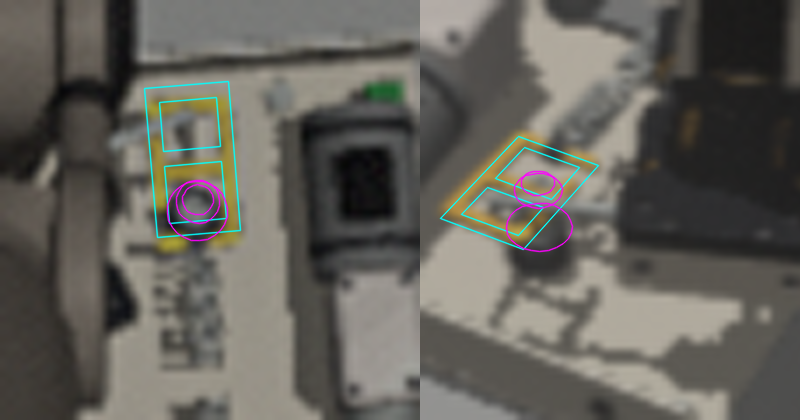

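```bash
python3 - <<'E'
from ov import *
im=cv2.imread('pics/rawf1_top.png')[:,:,::-1]
u=(519.5-50*np.cos(.0838),-6.5-50*np.sin(.0838),.0838)
Rt,p=toolR(); pr=p+100*Rt[:,2]
f=hookP(np.array([374,-21,22.]),np.radians(6.1),np.radians(11.5),66.7)
sh=-7*np.array([np.cos(.1),np.sin(.1),0])
draw(im,'top',[(unitP(u,P),(255,0,255)) for P in UNIT[4:5]]+[(f(P)+sh,(255,255,0)) for P in HOOK],(268,195,35,35),16,'z10.png')
im=cv2.imread('pics/rawf1_scene.png')[:,:,::-1]
draw(im,'scene',[(unitP(u,P),(255,0,255)) for P in UNIT[4:5]]+[(f(P)+sh*.5,(255,255,0)) for P in HOOK],(265,185,35,35),16,'z10s.png')
cv2.imwrite('pics/z10b.png',cv2.resize(np.hstack([cv2.imread('pics/z10.png'),cv2.imread('pics/z10s.png')]),None,fx=.7,fy=.7))
E
```

```text
(no output)
```

View pics/z10b.png

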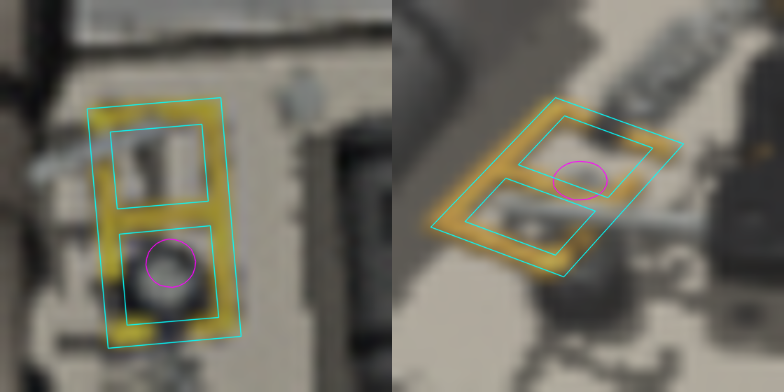

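```bash

python3 -m handwheel '[[[0,0.2,0.08,0],[0.3,0,0,0],[0.4,0,0,0],[0.4,0,0,0],[0,0,0,0]]]' 0
python3 fit.py f2 8.5 374 -21 0 0 518 -6.5
python3 -m handwheel '[[[0.4,0,0,0],[0.3,0,0,0],[0,0,0,0]]]' 0
python3 fit.py f3 6 374 -21 0 0 518 -6.5
```

```text
time: 13.83
tool_pos: [518.3, 90.1, 52.3]
tcp_rot: [-2.09, 1.565, 3.061]
contact_force: [-7.7, -0.2, -3.1]
grip_width: 24.3
prong [561.  -1.  52.] r 188.1 az 6.1 ext 66.2 F [-7.7 -0.2 -3.1]
hook_eye [525.6  -4.8  44.8] minus post [7.6 1.7]
time: 14.18
tool_pos: [518.5, 90.1, 45.5]
tcp_rot: [-2.099, 1.566, 3.051]
contact_force: [-6.8, -0.4, -2.5]
grip_width: 23.9
prong [561.2  -1.   45.3] r 188.2 az 6.1 ext 65.3 F [-6.8 -0.4 -2.5]
hook_eye [525.6  -4.8  38. ] minus post [7.6 1.7]
```

View pics/f3.png

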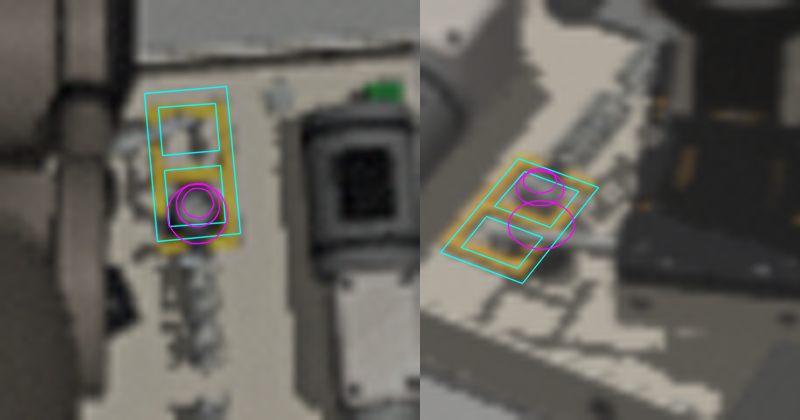

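```bash

python3 -m handwheel '[[[0.4,0,0,0],[0.4,0,0,0],[0.4,0,0,0],[0.4,0,0,0],[0,0,0,0]]]' 0
python3 -m handwheel '[[[0.3,0,0,0],[0.3,0,0,0],[0.2,0,0,0],[0,0,0,0]]]' 0
python3 fit.py f4 0 374 -21 0 0 518 -6.5
python3 - <<'E'
from m0 import *
im,d=cap('scene'); c=cloud('scene',d); m=np.zeros(d.shape,bool); m[165:240,255:335]=1; y=m&yellow(im)
P=c[y]; print(len(P),P.mean(0).round(1)); A=np.c_[P[:,:2]-P[:,:2].mean(0),np.ones(len(P))]; print(np.linalg.lstsq(A,P[:,2],rcond=None)[0].round(3))
E
```

```text
time: 14.7
tool_pos: [518.5, 90.1, 29.4]
tcp_rot: [-2.081, 1.566, 3.069]
contact_force: [-6.3, -0.9, -3.1]
grip_width: 24.2
time: 15.03
tool_pos: [518.8, 90.1, 21.8]
tcp_rot: [-2.087, 1.567, 3.064]
contact_force: [-6.2, -1.5, -1.0]
grip_width: 24.1
prong [561.5  -1.   21.6] r 188.6 az 6.1 ext 64.6 F [-6.2 -1.5 -1. ]
hook_eye [525.7  -4.8  22. ] minus post [7.7 1.7]
78 [552.6   3.5  35.7]
[ 0.6    1.009 35.74 ]
```

View pics/f4.png

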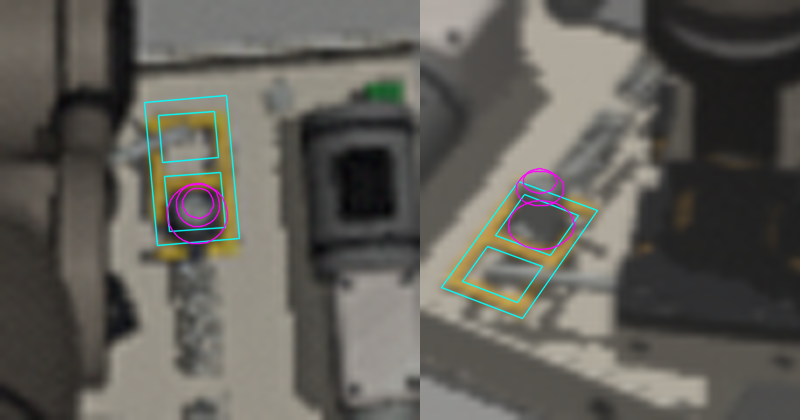

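```bash

python3 -m handwheel '[[[0.2,0,0,0],[0.2,0,0,0],[0,0,0,0]]]' 0
python3 -m handwheel '[[[0.1,0,0,0],[0,0,0,0],[0,0,0,0]]]' 0
python3 -m handwheel '[[[0.1,0,0,0],[0,0,0,0],[0,0,0,0]]]' 0
```

```text
time: 15.43
tool_pos: [519.2, 90.1, 18.3]
tcp_rot: [-2.08, 1.568, 3.071]
contact_force: [-7.3, -1.1, 0.5]
grip_width: 24.0
time: 15.68
tool_pos: [519.3, 90.1, 17.7]
tcp_rot: [-2.121, 1.568, 3.03]
contact_force: [-7.3, -0.5, 2.2]
grip_width: 24.1
time: 15.93
tool_pos: [519.6, 90.1, 16.7]
tcp_rot: [-2.139, 1.569, 3.012]
contact_force: [-6.5, -0.2, 0.3]
grip_width: 24.0
```

```bash

python3 -m handwheel '[[[0,-0.19,-0.07,0],[0,-0.19,-0.07,0],[0,0,0,0],[0,0,0,0]]]' 0
python3 -m handwheel '[[[0,-0.19,-0.07,0],[0,-0.19,-0.07,0],[0,0,0,0],[0,0,0,0]]]' 0
python3 fit.py f5 0 374 -21 0 0 518 -6.5
```

```text
time: 16.27
tool_pos: [516.4, 89.7, 16.8]
tcp_rot: [-2.828, 1.57, 2.324]
contact_force: [-4.6, -0.3, 0.7]
grip_width: 23.9
time: 16.6
tool_pos: [513.6, 89.3, 17.0]
tcp_rot: [1.159, 1.568, 0.027]
contact_force: [0.3, 0.6, -2.4]
grip_width: 24.1
prong [556.4  -1.8  17.1] r 183.4 az 6.0 ext 59.4 F [ 0.3  0.6 -2.4]
hook_eye [520.6  -5.5  22. ] minus post [2.6 1. ]
```

View pics/f5.png

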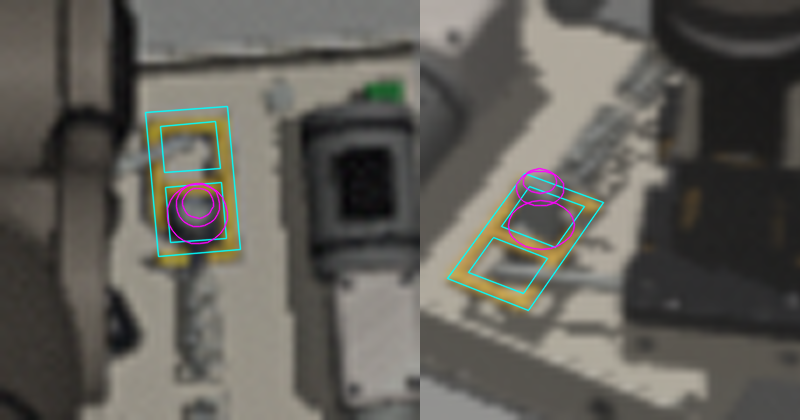

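```bash

python3 -m handwheel '[[[0,-0.28,-0.1,0],[0,-0.19,-0.07,0],[0.1,0,0,0],[0,0,0,0]]]' 0
python3 -m handwheel '[[[0.1,0,0,0],[0,0,0,0],[0,0,0,0]]]' 0
python3 -m handwheel '[[[0.05,0,0,0],[0,0,0,0],[0,0,0,0]]]' 0
```

```text
time: 17.03
tool_pos: [507.4, 88.8, 15.6]
tcp_rot: [-2.225, 1.57, 2.926]
contact_force: [-0.3, 0.4, 0.1]
grip_width: 24.2
time: 17.28
tool_pos: [507.7, 88.8, 14.8]
tcp_rot: [1.249, 1.571, 0.117]
contact_force: [-1.6, -0.8, 1.4]
grip_width: 23.9
time: 17.53
tool_pos: [507.8, 88.7, 14.3]
tcp_rot: [1.127, 1.57, -0.005]
contact_force: [-0.4, -0.2, 1.3]
grip_width: 24.1
```

```bash

python3 -m handwheel '[[[-0.4,0,0,0],[-1,0,0,0],[-2,0,0,0],[-2,0,0,0],[-2,0,0,0],[0,0,-1,0],[0,0,-3,0],[0,0,-3,0]]]' 0
python3 -m handwheel '[[[0,0,-3.5,0],[0,0,-3.5,0],[0,0,-1,0],[0,0,0,0]]]' 0
python3 goto.py 300 220 30
python3 - <<'E'
from ov import *
for cam,box,s in(('top',(245,190,80,80),5),('scene',(235,150,110,90),7)):
    im,d=cap(cam,f'rawh_{cam}.png'); np.save(f'h_{cam}.npy',d)
    draw(im,cam,[],box,s,f'h_{cam}.png')
    c=cloud(cam,d); m=np.zeros(d.shape,bool); b=box; m[b[1]:b[1]+b[3],b[0]:b[0]+b[2]]=1
    y=m&yellow(im); P=c[y]; print(cam,len(P),np.median(P,0).round(1),np.percentile(P[:,2],[10,30,50,70,90]).round(1))
    A=np.c_[P[:,:2]-P[:,:2].mean(0),np.ones(len(P))]; print(np.linalg.lstsq(A,P[:,2],rcond=None)[0].round(3)); print(cv2.minAreaRect(P[:,:2].astype(np.float32)))
    for l in('hook_eye','pull_eye','post_hook_level'): print(l,[(np.round(q['point'],1).tolist(),round(q['conf'],2)) for q in bot.spot_point(cam,l)][:2])
E
```

```text
time: 18.2
tool_pos: [477.7, 152.6, 88.6]
tcp_rot: [1.582, 1.57, 0.448]
contact_force: [-0.3, -0.8, -0.6]
grip_width: 23.8
time: 18.53
tool_pos: [442.1, 226.9, 88.1]
tcp_rot: [-2.383, 1.57, 2.772]
contact_force: [0.1, -1.0, -0.9]
grip_width: 23.6
pos [442.1 226.9  88.1] yaw -64.62 down [-8.e-04  3.e-04 -1.e+00] | shift cm [  5.82  -13.129  -5.466] norm 15.37 rows>= 4.0
time 18.5333 q [ 0.32  0.45  1.78  0.    0.9  -0.12] F [ 0.1 -1.  -0.9] w 23.6
top 109 [530.8  -3.8  23.9] [12.5 20.9 23.9 25.6 29. ]
[-2.5000e-02 -1.6000e-02  2.2125e+01]
((529.9432373046875, -3.4841060638427734), (70.88969421386719, 36.63667297363281), 5.38250732421875)
hook_eye [([282.7, 225.0], 0.45)]
pull_eye [([283.6, 214.9], 0.68), ([282.5, 153.0], 0.62)]
post_hook_level [([281.9, 219.8], 0.71)]
scene 85 [537.9   1.   23.7] [20.5 22.8 23.7 24.7 26.5]
[ 0.629  0.97  34.013]
((866.021484375, 215.5354766845703), (852.9776611328125, 58.46135330200195), 33.17879104614258)
hook_eye [([279.1, 206.2], 0.5)]
pull_eye [([276.3, 213.7], 0.77)]
post_hook_level [([283.8, 208.6], 0.58)]
```

View pics/h_top.png

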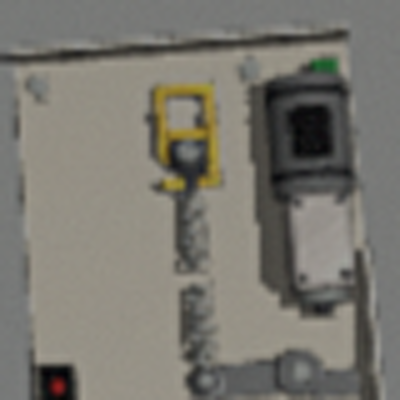

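View pics/h_scene.png

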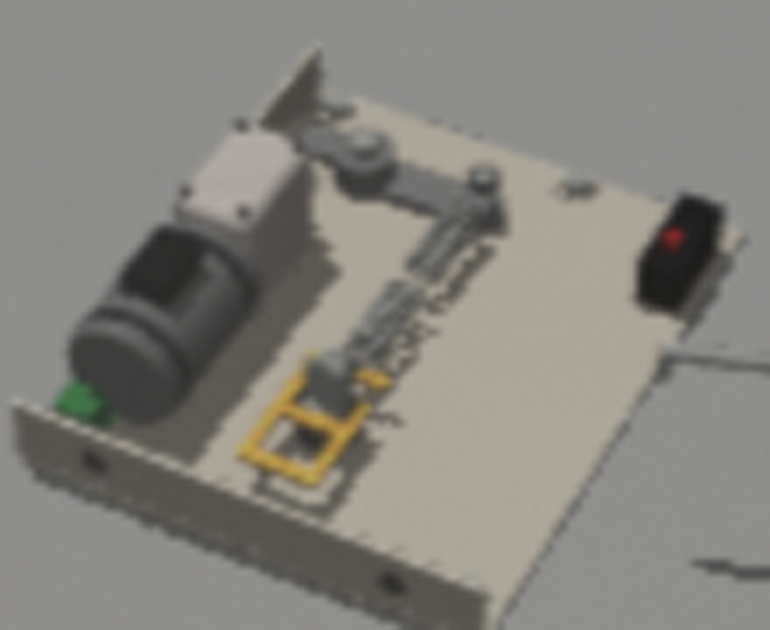

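```bash
python3 goto.py 400 235 11
python3 -m handwheel '[[[2,-1.7,-1.25,0],[2.5,-1.7,-1.25,0],[2,0,0,0],[0.9,0,0,0],[0,0,0,0]]]' 0
python3 goto.py 400 235 10
```

```text
pos [444.3 223.8  88.2] yaw -64.94 down [ 1.e-04  0.e+00 -1.e+00] | shift cm [ 7.718 -3.541 -2.897] norm 8.97 rows>= 3.0
time 18.9333 q [ 0.31  0.45  1.78  0.    0.9  -0.13] F [ 0.   0.9 -2. ] w 23.8
time: 19.35
tool_pos: [402.0, 232.1, 12.8]
tcp_rot: [-1.651, 1.568, -2.783]
contact_force: [-0.1, -0.2, -1.1]
grip_width: 23.5
pos [402.  232.1  12.8] yaw -64.88 down [-0.0026 -0.001  -1.    ] | shift cm [ 0.282 -0.058 -0.345] norm 0.45 rows>= 1.0
time 19.35 q [ 0.36  0.54  1.93  0.    0.67 -0.08] F [-0.1 -0.2 -1.1] w 23.5
```

```bash

python3 -m handwheel '[[[0.2,0,0,0],[0.1,0,0,0],[0,0,0,0]]]' 0
python3 -m handwheel '[[[0.05,0,0,0],[0,0,0,0]]]' 0
python3 -m handwheel '[[[0,0,0,0],[0,0,0,0],[0,0,0,0],[0,0,0,0],[0,0,0,0]]]' 0.6
python3 goto.py 400 235 100
```

```text
time: 19.6
tool_pos: [403.6, 232.9, 12.0]
tcp_rot: [1.521, 1.569, 0.389]
contact_force: [-0.1, 0.3, -2.2]
grip_width: 24.1
time: 19.77
tool_pos: [403.0, 232.9, 11.3]
tcp_rot: [1.52, 1.569, 0.388]
contact_force: [-0.5, -0.5, -1.8]
grip_width: 24.1
time: 20.18
tool_pos: [402.5, 232.8, 10.8]
tcp_rot: [1.778, 1.571, 0.646]
contact_force: [0.0, -0.3, 1.0]
grip_width: 52.1
pos [402.5 232.8  10.8] yaw -64.84 down [ 2.e-04  1.e-04 -1.e+00] | shift cm [-8.92  -0.132 -0.305] norm 8.93 rows>= 3.0
time 20.1833 q [ 0.36  0.54  1.94  0.    0.66 -0.08] F [ 0.  -0.3  1. ] w 52.1
```

```bash

python3 -m handwheel '[[[-1.5,0,0,0],[-3,0,0,0],[-3.5,0,0,0],[-2,0,0,0.12],[0,0,0,0.12],[0,0,0,0.12],[0,0,0,0.12],[0,0,0,0.12]]]' 0.8
python3 -m handwheel '[[[0,0,0,0.12],[0,0,0,0.12],[0,0,0,0.12],[0,0,0,0.07],[0,0,0,0]]]' 0.8
python3 - <<'E'
from ov import *
k=(501-17*np.cos(.98),320-17*np.sin(.98),.98)
o=[]
for cam,box,s in(('top',(150,200,60,60),6.5),('scene',(355,225,60,60),6.5)):
    im,d=cap(cam,f'rawk_{cam}.png')
    draw(im,cam,[(unitP(k,P),(255,0,255)) for P in KEEP],box,s,f'k_{cam}.png'); o.append(cv2.imread(f'pics/k_{cam}.png'))
cv2.imwrite('pics/k.png',np.hstack(o))
E
python3 goto.py 501 320 80 -124
```

```text
time: 20.85
tool_pos: [402.4, 232.8, 111.0]
tcp_rot: [2.218, 1.57, 0.48]
contact_force: [-0.0, -0.1, -0.3]
grip_width: 73.3
time: 21.27
tool_pos: [402.4, 232.7, 110.7]
tcp_rot: [-1.946, 1.571, 2.173]
contact_force: [-0.4, -0.1, -0.4]
grip_width: 73.9
pos [402.4 232.7 110.7] yaw -123.71 down [-1.e-04 -0.e+00 -1.e+00] | shift cm [  3.069   3.361 -12.732] norm 13.52 rows>= 4.0
turn rad 0.005 rows 1.0
time 21.3667 q [0.36 0.37 1.85 0.   0.92 0.95] F [ 0.5 -0.4  0.1] w 73.2
```

View pics/k.png

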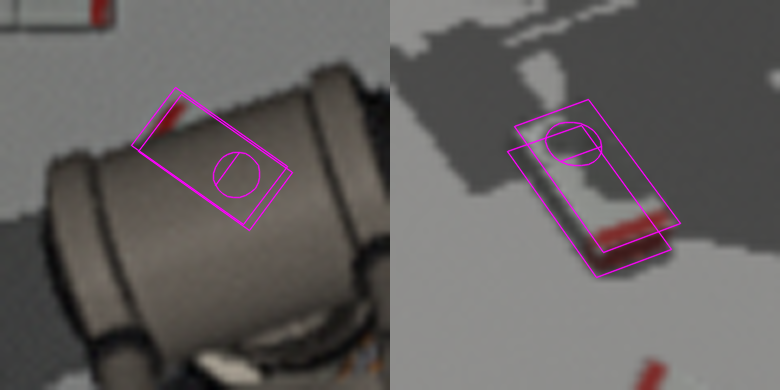

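View pics/rawk_scene.png

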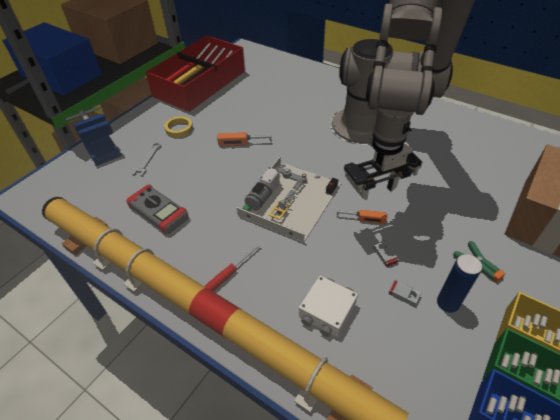

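```bash
python3 - <<'E'
from ov import *
def K(x,y,a): a=np.radians(a); return (x-17*np.cos(a),y-17*np.sin(a),a)
o=[]
for cam,box,s,k in(('top',(155,200,50,50),8,K(497,319.5,57.5)),('scene',(360,230,50,50),8,K(500.5,319.5,57.5))):
    im=np.load(cam+'im0.npy')
    draw(im,cam,[(unitP(k,P),(255,0,255)) for P in KEEP],box,s,f'k_{cam}.png'); o.append(cv2.imread(f'pics/k_{cam}.png'))
cv2.imwrite('pics/k2.png',np.hstack(o))
E
```

```text
(no output)
```

View pics/k2.png

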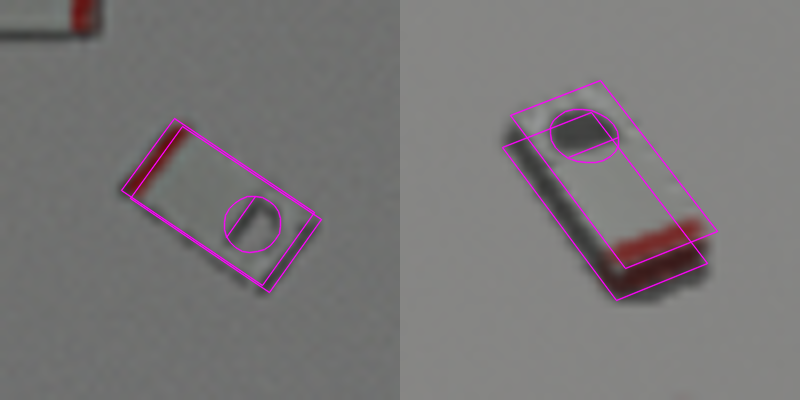

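```bash
python3 goto.py 500 319.5 45 -122.7
python3 -m handwheel '[[[1,0.85,-3.15,-0.01],[1.6,0.85,-3.15,0],[2,0.85,-3.15,0],[2,0.85,-3.15,0],[0,0,0,0]]]' 0.8
python3 goto.py 500 319.5 5 -122.7
```

```text
pos [402.4 232.7 110.7] yaw -123.71 down [-1.e-04 -0.e+00 -1.e+00] | shift cm [  6.569   3.306 -12.635] norm 14.62 rows>= 4.0
turn rad -0.018 rows 1.0
time 21.3667 q [0.36 0.37 1.85 0.   0.92 0.95] F [ 0.5 -0.4  0.1] w 73.2
time: 21.78
tool_pos: [501.7, 321.1, 38.9]
tcp_rot: [-0.659, 1.567, -2.807]
contact_force: [-1.1, -1.1, 0.2]
grip_width: 73.4
pos [501.7 321.1  38.9] yaw -123.12 down [-0.004  -0.0014 -1.    ] | shift cm [ 3.395 -0.047  0.217] norm 3.4 rows>= 1.0
turn rad -0.007 rows 1.0
time 21.7833 q [0.44 0.67 1.54 0.   0.94 1.02] F [-1.1 -1.1  0.2] w 73.4
```

```bash

python3 -m handwheel '[[[1.5,0,0.2,0],[1.2,0,0,0],[0.5,0,0,0],[0.15,0,0,0],[0,0,0,0]]]' 0.8
python3 -m handwheel '[[[0,0,0,0],[0,0,0,0],[0,0,0,0],[0,0,0,0],[0,0,0,0],[0,0,0,0],[0,0,0,0]]]' 0
python3 goto.py 500 319.5 5 -122.7
```

```text
time: 22.2
tool_pos: [499.0, 317.3, 11.4]
tcp_rot: [-0.838, 1.571, -2.989]
contact_force: [0.4, -0.6, 0.8]
grip_width: 73.3
time: 22.78
tool_pos: [499.1, 317.5, 11.4]
tcp_rot: [-2.12, 1.571, 2.011]
contact_force: [-0.7, -0.8, 1.9]
grip_width: 35.5
pos [499.1 317.5  11.4] yaw -123.29 down [-1.e-04  1.e-04 -1.e+00] | shift cm [ 0.639 -0.03  -0.214] norm 0.67 rows>= 1.0
turn rad -0.01 rows 1.0
time 22.7833 q [0.44 0.7  1.57 0.   0.87 1.02] F [-0.7 -0.8  1.9] w 35.5
```

```bash

python3 -m handwheel '[[[0,0,0,0],[0,0,0,0],[0.3,0,0,0],[0.3,0,0,0],[0,0,0,0]]]' 0.55
python3 goto.py 500 319.5 5 -122.7
python3 -m handwheel '[[[0,0,0,0],[0,0,0,0],[0,0,0,0],[0,0,0,0],[0,0,0,0]]]' 0
python3 goto.py 500 319.5 100 -122.7
```

```text
time: 23.2
tool_pos: [498.7, 317.2, 4.4]
tcp_rot: [-0.576, 1.57, -2.728]
contact_force: [-0.0, -0.5, 0.0]
grip_width: 50.4
pos [498.7 317.2   4.4] yaw -123.29 down [-1.2e-03 -5.0e-04 -1.0e+00] | shift cm [-0.062 -0.017 -0.258] norm 0.27 rows>= 1.0
turn rad -0.01 rows 1.0
time 23.2 q [0.44 0.71 1.57 0.   0.86 1.02] F [-0.  -0.5  0. ] w 50.4
time: 23.62
tool_pos: [499.2, 317.5, 5.2]
tcp_rot: [3.12, 1.571, 0.968]
contact_force: [1.6, 0.6, -0.6]
grip_width: 35.7
pos [499.2 317.5   5.2] yaw -123.29 down [ 1.e-04  1.e-04 -1.e+00] | shift cm [-9.478 -0.041 -0.211] norm 9.48 rows>= 3.0
turn rad -0.01 rows 1.0
time 23.6167 q [0.44 0.71 1.57 0.   0.86 1.02] F [ 1.6  0.6 -0.6] w 35.7
```

```bash

python3 -m handwheel '[[[-1,0,0,0],[-2.5,0,0,0],[-3,0,0,0],[-2,2.57,3.13,0],[0,2.57,3.13,0],[0,2.57,3.13,0],[0,2.57,3.13,0],[0,2.57,3.13,0]]]' 0
python3 -m handwheel '[[[0,2.57,3.13,0],[0,2.57,3.13,0],[0,0,0,0.113],[0,0,0,0.113],[0,0,0,0.113],[0,0,0,0.113],[0,0,0,0.113],[0,0,0,0.113]]]' 0
python3 -m handwheel '[[[0,0,0,0.113],[0,0,0,0.113],[0,0,0,0]]]' 0
python3 goto.py 533.5 -4.5 80 -175.2
```

```text
time: 24.28
tool_pos: [520.2, 117.6, 89.7]
tcp_rot: [2.265, 1.57, 0.114]
contact_force: [0.4, -0.2, -1.7]
grip_width: 35.4
time: 24.95
tool_pos: [528.9, 38.6, 89.3]
tcp_rot: [3.03, 1.57, 0.194]
contact_force: [-0.5, 0.2, -1.6]
grip_width: 35.9
time: 25.2
tool_pos: [529.0, 38.7, 89.3]
tcp_rot: [-3.121, 1.57, 0.103]
contact_force: [-0.6, -0.2, -0.9]
grip_width: 35.9
pos [529.   38.7  89.3] yaw -175.31 down [ 5.e-04  1.e-04 -1.e+00] | shift cm [ 0.932  4.344 -0.097] norm 4.44 rows>= 2.0
turn rad -0.002 rows 1.0
time 25.2 q [-0.07  0.5   1.69  0.    0.95  1.42] F [-0.6 -0.2 -0.9] w 35.9
```

```bash
cat > klook.py <<'E'
import sys; from ov import *
tag=sys.argv[1]; bx=float(sys.argv[2]) ; post=[float(a) for a in sys.argv[3:5]]; by=float(sys.argv[5]) if len(sys.argv)>5 else 0
Rt,p=toolR(); kx=-Rt[:,2]; ky=-Rt[:,1]; a=np.arctan2(kx[1],kx[0]); b=p-kx*bx+ky*by
print('tcp',p.round(1),'bore',b.round(1),'kyaw',np.degrees(a).round(2),'bore-post',(b[:2]-post).round(1),'F',bot.get_obs()['contact_force'].round(1),'under z',round(p[2]-5.2,1))
k=(b[0],b[1],a); u=(post[0]-50*np.cos(.0838),post[1]-50*np.sin(.0838),.0838)
o=[]
for cam,box,s in(('top',(250,185,65,65),6),('scene',(245,155,70,65),6)):
    im,d=cap(cam,f'raw{tag}_{cam}.png')
    draw(im,cam,[(unitP(k,P)+[0,0,p[2]-5.2],(255,0,255)) for P in KEEP]+[(unitP(u,P),(255,255,0)) for P in UNIT[4:5]],box,s,f'{tag}_{cam}.png'); o.append(cv2.imread(f'pics/{tag}_{cam}.png'))
h=max(i.shape[0] for i in o); cv2.imwrite(f'pics/{tag}.png',np.hstack([cv2.copyMakeBorder(i,0,h-i.shape[0],0,0,0) for i in o])[:,:810])
E
python3 klook.py k3 15 518 -6
```

```text
tcp [529.   38.7  89.3] bore [514.   37.5  89.3] kyaw 4.69 bore-post [-4.  43.5] F [-0.6 -0.2 -0.9] under z 84.1
```

View pics/k3.png

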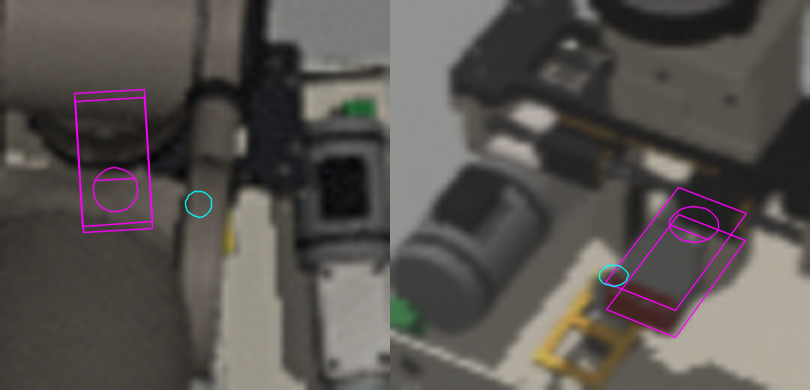

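```bash
python3 - <<'E'
from ov import *
im=cv2.imread('pics/rawk3_scene.png')[:,:,::-1]
Rt,p=toolR(); kx=-Rt[:,2]; a=np.arctan2(kx[1],kx[0])
o=[]
for bx in (15,17):
    b=p-kx*bx; k=(b[0],b[1],a)
    draw(im,'scene',[(unitP(k,P)+[0,0,p[2]-5.2],(255,0,255)) for P in KEEP[:2]],(272,185,35,40),11,'t.png'); o.append(cv2.imread('pics/t.png'))
draw(im,'scene',[],(272,185,35,40),11,'t.png'); 
cv2.imwrite('pics/k4.png',np.hstack([o[0],cv2.imread('pics/t.png')]))
E
```

```text
(no output)
```

View pics/k4.png

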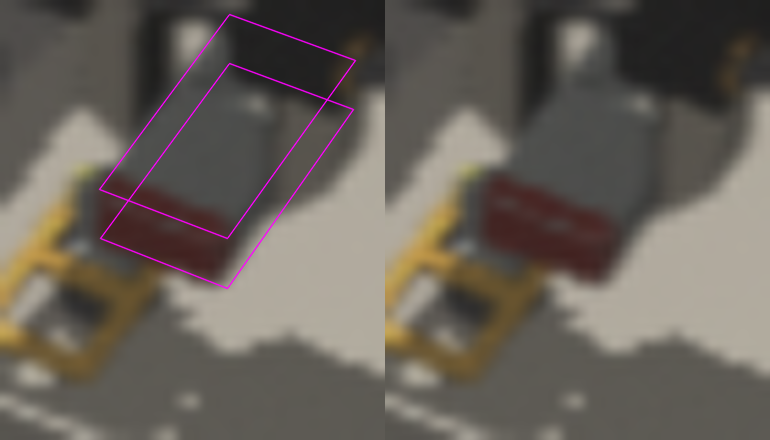

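```bash
python3 - <<'E'
from ov import *
u0=lambda x,y:(x-50*np.cos(.0838),y-50*np.sin(.0838),.0838)
cy=[circ(50,0,4,14),circ(50,0,19.5,14),circ(50,0,42,10),circ(50,0,46.5,6.5)]
im=np.load('sceneim0.npy'); o=[]
for xy in((518,-6),(520,-6.5)):
    draw(im,'scene',[(unitP(u0(*xy),P),(255,0,255)) for P in cy],(265,190,30,30),13,'t.png'); o.append(cv2.imread('pics/t.png'))
cv2.imwrite('pics/p1.png',np.hstack(o))
f=lambda n:cv2.imread(f'pics/{n}')
# post hooked picture, with plate overlay at home
im=f('rawh_scene.png')[:,:,::-1]; o=[]
for xy in((518,-6),(520,-6.5)):
    u=u0(*xy); 
    H=[unitP(u,P+[50,0,22]) for P in HOOK]
    draw(im,'scene',[(P,(255,0,0)) for P in H]+[(unitP(u,P),(255,0,255)) for P in cy[2:]],(262,190,34,34),11.5,'t.png'); o.append(f('t.png'))
cv2.imwrite('pics/p2.png',np.hstack(o))
E
```

```text
(no output)
```

View pics/p1.png

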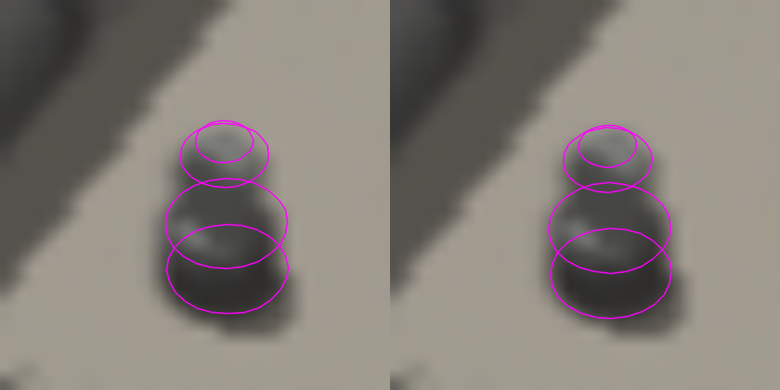

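View pics/p2.png

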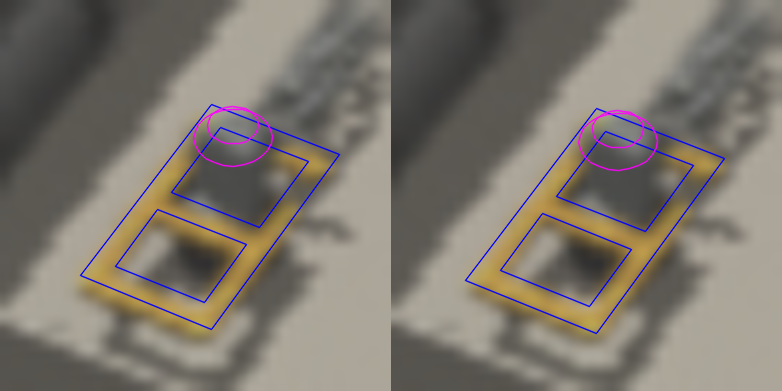

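```bash
python3 goto.py 534 -5.3 70 -175.2
python3 -m handwheel '[[[0.5,2.2,-0.07,0],[0.5,2.15,-0.07,0],[0.5,0,0,0],[0,0,0,0]]]' 0
python3 goto.py 534 -5.3 60 -175.2
python3 klook.py k5 14.5 520.5 -7
```

```text
pos [529.   38.8  89.1] yaw -174.88 down [ 4.e-04  1.e-04 -1.e+00] | shift cm [ 1.913  4.434 -0.106] norm 4.83 rows>= 2.0
turn rad 0.006 rows 1.0
time 25.3 q [-0.07  0.5   1.69  0.    0.95  1.41] F [-1.   0.4 -1.7] w 35.6
time: 25.63
tool_pos: [533.5, -5.1, 72.9]
tcp_rot: [-0.374, 1.569, 2.854]
contact_force: [-0.4, 0.2, -2.6]
grip_width: 35.6
pos [533.5  -5.1  72.9] yaw -175.05 down [-1.5e-03  4.0e-04 -1.0e+00] | shift cm [ 1.295  0.02  -0.046] norm 1.3 rows>= 1.0
turn rad 0.003 rows 1.0
time 25.6333 q [-0.15  0.53  1.7   0.    0.92  1.33] F [-0.4  0.2 -2.6] w 35.6
tcp [533.5  -5.1  72.9] bore [519.1  -6.4  73. ] kyaw 4.95 bore-post [-1.4  0.6] F [-0.4  0.2 -2.6] under z 67.7
```

View pics/k5.png

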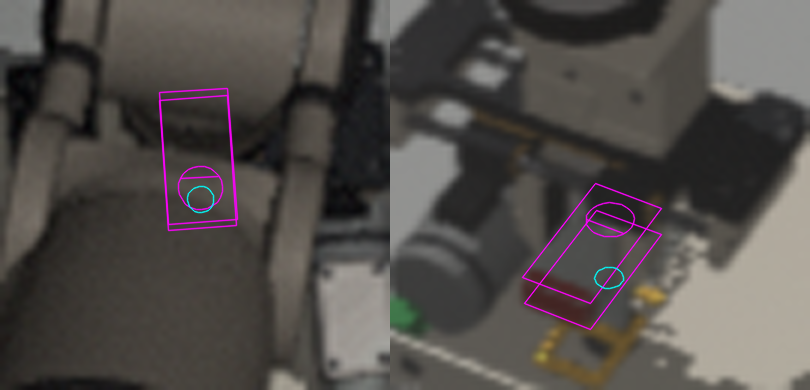

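```bash

python3 -m handwheel '[[[0.7,0,-0.06,0],[0.7,0,0,0],[0.3,0,0,0],[0,0,0,0]]]' 0
python3 -m handwheel '[[[0.2,0,0,0],[0.2,0,0,0],[0,0,0,0]]]' 0
python3 goto.py 534 -5.3 60 -175.2
```

```text
time: 26.07
tool_pos: [533.9, -3.9, 55.5]
tcp_rot: [-0.298, 1.569, 2.93]
contact_force: [0.1, 0.5, -1.5]
grip_width: 35.6
time: 26.32
tool_pos: [534.5, -4.3, 52.4]
tcp_rot: [-0.47, 1.57, 2.758]
contact_force: [-0.3, -0.1, -1.7]
grip_width: 36.0
pos [534.5  -4.3  52.4] yaw -175.08 down [-4.e-04  2.e-04 -1.e+00] | shift cm [-0.762  0.091  0.062] norm 0.77 rows>= 1.0
turn rad 0.002 rows 1.0
time 26.3167 q [-0.15  0.56  1.71  0.    0.87  1.33] F [-0.3 -0.1 -1.7] w 36.0
```

```bash

python3 -m handwheel '[[[0.1,0.08,0,0],[0.2,0,0,0],[0,0,0,0]]]' 0
python3 -m handwheel '[[[0.2,0,0,0],[0.1,0,0,0],[0,0,0,0]]]' 0
python3 goto.py 534 -5.3 60 -175.2
```

```text
time: 26.57
tool_pos: [534.6, -5.3, 49.4]
tcp_rot: [-0.484, 1.571, 2.744]
contact_force: [-0.9, 0.0, -1.6]
grip_width: 35.7
time: 26.82
tool_pos: [534.5, -5.1, 46.4]
tcp_rot: [-0.562, 1.57, 2.665]
contact_force: [-0.5, 1.0, -2.7]
grip_width: 35.7
pos [534.5  -5.1  46.4] yaw -175.09 down [-6.e-04  3.e-04 -1.e+00] | shift cm [-1.363  0.017  0.049] norm 1.36 rows>= 1.0
turn rad 0.002 rows 1.0
time 26.8167 q [-0.15  0.57  1.72  0.    0.85  1.33] F [-0.5  1.  -2.7] w 35.7
```

```bash

python3 -m handwheel '[[[0.2,0,0,0],[0.2,0,0,0],[0.2,0,0,0],[0,0,0,0]]]' 0
python3 -m handwheel '[[[0.2,0,0,0],[0.2,0,0,0],[0.2,0,0,0],[0,0,0,0]]]' 0
python3 -m handwheel '[[[0.2,0,0,0],[0.1,0,0,0],[0,0,0,0]]]' 0
```

```text
time: 27.15
tool_pos: [534.4, -5.1, 40.1]
tcp_rot: [-0.431, 1.57, 2.796]
contact_force: [-2.4, 1.8, -2.7]
grip_width: 35.8
time: 27.48
tool_pos: [534.4, -5.1, 34.1]
tcp_rot: [-0.478, 1.57, 2.749]
contact_force: [-1.7, 2.7, -1.1]
grip_width: 35.6
time: 27.73
tool_pos: [534.4, -5.1, 31.4]
tcp_rot: [-0.574, 1.57, 2.653]
contact_force: [-2.9, 3.7, -0.9]
grip_width: 35.7
```

```bash

python3 -m handwheel '[[[0.1,0,0,0],[0.1,0,0,0],[0,0,0,0]]]' 0
python3 -m handwheel '[[[0.1,0,0,0],[0,0,0,0],[0,0,0,0]]]' 0
```

```text
time: 27.98
tool_pos: [534.4, -5.0, 29.7]
tcp_rot: [-0.569, 1.57, 2.659]
contact_force: [-3.8, 4.1, 2.0]
grip_width: 35.7
time: 28.23
tool_pos: [534.5, -5.1, 29.6]
tcp_rot: [-0.879, 1.57, 2.349]
contact_force: [-7.2, 3.4, 9.6]
grip_width: 36.0
```

```bash

python3 -m handwheel '[[[0.1,0,0,0],[0,0,0,0]]]' 0
python3 -m handwheel '[[[-0.1,0,0,0],[0,0,0,0],[0,0,0,0],[0,0,0,0]]]' 0.55
python3 -m handwheel '[[[-0.5,0,0,0],[-1,0,0,0],[-2,0,0,0],[-3,0,0,0],[-3.5,0,0,0],[-3,-2,0,0],[0,-3.8,0,0],[0,-3.8,0,0]]]' 0.55
python3 -m handwheel '[[[0,-3.8,0,0],[0,-3.8,0,0],[0,-3.8,0,0],[0,0,0,0]]]' 0.55
python3 - <<'E'
from ov import *
post=(520.5,-7); u=(post[0]-50*np.cos(.0838),post[1]-50*np.sin(.0838),.0838)
o=[]
for cam,box,s in(('top',(255,190,60,60),6.5),('scene',(250,175,60,60),6.5)):
    im,d=cap(cam,f'rawe_{cam}.png'); c=cloud(cam,d)
    draw(im,cam,[],box,s,'t.png'); o.append(cv2.imread('pics/t.png'))
    draw(im,cam,[(unitP(u,P+[50,0,24.5]),(255,0,255)) for P in KEEP],box,s,f'e_{cam}.png')
    for l in('keeper_tail','keeper_bore','post_key_dir','post_keeper_level','hook_eye'): print(cam,l,[(np.round(q['point'],1).tolist(),round(q['conf'],2)) for q in bot.spot_point(cam,l)][:3])
    # keeper top height near centre
    b=unitP(u,[[67,0,42.5]])[0]; m=np.linalg.norm(c[...,:2]-b[:2],axis=-1)<14; print('keeper top z',np.percentile(c[m][:,2],[20,50,80]).round(1),m.sum())
cv2.imwrite('pics/e.png',np.hstack(o)); cv2.imwrite('pics/e2.png',np.hstack([cv2.imread('pics/e_top.png'),cv2.imread('pics/e_scene.png')]))
E
python3 goto.py 400 200 200
```

```text
time: 28.4
tool_pos: [534.5, -5.0, 29.5]
tcp_rot: [-2.583, 1.571, 0.645]
contact_force: [-9.4, 3.3, 18.3]
grip_width: 35.5
time: 28.73
tool_pos: [535.4, -5.6, 28.7]
tcp_rot: [2.769, 1.569, -0.287]
contact_force: [-0.0, 0.9, 0.4]
grip_width: 49.8
time: 29.4
tool_pos: [528.1, 90.6, 162.1]
tcp_rot: [3.089, 1.564, 0.03]
contact_force: [-0.1, 0.5, -0.4]
grip_width: 50.6
time: 29.73
tool_pos: [515.8, 209.9, 159.7]
tcp_rot: [-2.134, 1.568, 1.098]
contact_force: [-0.4, 0.1, 0.6]
grip_width: 50.7
top keeper_tail [([281.5, 204.4], 0.73), ([167.7, 200.3], 0.5)]
top keeper_bore [([282.6, 221.4], 0.69), ([282.2, 212.1], 0.65), ([151.0, 198.9], 0.6)]
top post_key_dir [([281.9, 201.7], 0.65), ([279.9, 221.0], 0.18)]
top post_keeper_level [([280.5, 223.4], 0.76)]
top hook_eye [([282.3, 220.7], 0.51)]
keeper top z [39.6 43.  46.7] 59
scene keeper_tail [([391.3, 287.6], 0.91), ([270.8, 216.2], 0.71), ([282.9, 206.4], 0.63)]
scene keeper_bore [([283.1, 208.4], 0.75), ([408.4, 299.0], 0.7), ([236.5, 264.8], 0.39)]
scene post_key_dir [([270.8, 214.8], 0.67), ([291.2, 200.9], 0.55)]
scene post_keeper_level [([278.8, 203.6], 0.64)]
scene hook_eye [([281.2, 206.1], 0.47), ([271.3, 214.6], 0.36)]
keeper top z [40.8 42.2 43. ] 51
pos [516.9 203.4 158.7] yaw -175.14 down [-0.e+00  1.e-04 -1.e+00] | shift cm [-4.129 -0.651 11.677] norm 12.4 rows>= 4.0
time 30.3333 q [0.24 0.46 1.54 0.   1.14 1.72] F [ 0.  -0.4 -0.5] w 50.7
```

View pics/e.png

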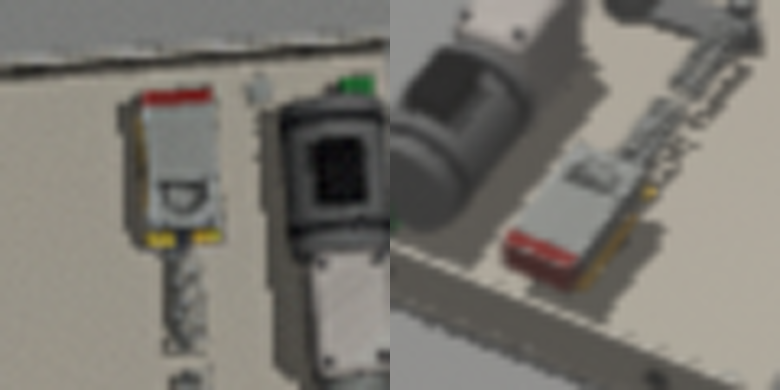

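View pics/e2.png

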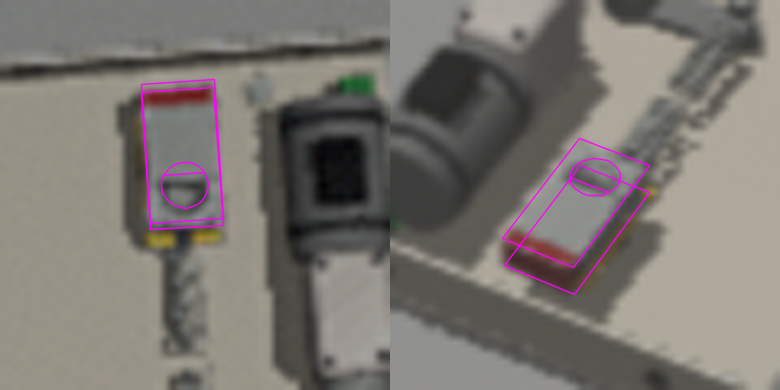

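View pics/rawe_scene.png

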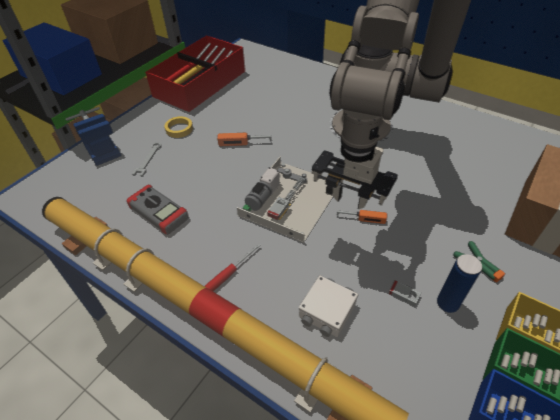

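```bash
python3 - <<'E'
from m0 import *
im,d=bot.capture('scene'); c=cloud('scene',d); m=np.zeros(d.shape,bool); m[205:225,335:392]=1
P=c[m&orange(im)]; P=P[P[:,2]>15]; print('puller handle',np.median(P,0).round(1)); print(bot.get_obs()['contact_force'].round(1), bot.get_obs()['time'])
print(bot.close_job())
E
```

```text
puller handle [409.4 234.3  27.6]
[ 0.  -1.   0.1] 30.3833
the job is handed in; nothing more can be done
None
```

The job is done and handed in at about 30 s of the 72 s allowed. The spring is hooked on the post, the keeper is locked on, and the puller is back on the bench.

**How it went**
- **Hooking:** I took the smaller orange puller and came at the pull eye from the unit's left side. The tool cannot tilt, so sloping down over the flange was not possible. I stretched the spring beside the post, lifted the plate, swung it over and lowered it. The fingers never touched the plate.
- **Puller:** I laid it down left of the latch unit. Its release height was about 1.5 mm above the bench, and the last picture shows it lying clear of the unit.
- **Keeper:** I took the right-hand one, turned its tail to the unit's +x, lowered it over the post and pushed it down. The wrist read about 18 N up at the end. I then released it and backed away.

**Last checks**
- **Hook plate:** its top measured 23.7 to 23.9 mm, against 24.5 mm expected when home. Force on the puller dropped to zero when I let it go slack, so the post holds the spring.
- **Keeper:** it met the hook plate with its underside at about 24.4 mm, against 24.5 mm expected. Its top measured 42 to 43 mm, against 42.5 mm expected, and the post's D shows in the bore.
- **Arm:** it is clear, with the wrist force about zero.

**Where things disagreed**
- The two cameras differed by about 3 to 4 mm in x. I aligned by comparing parts within the same picture and by feeling for contact.
- While I pressed lightly down with the puller after unhooking, I felt about 3 N lower than expected. The handle may have brushed the unit's plate.

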